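Set the number wheel of a tag press to 7 and stamp a blank

ROBOT

A 6-joint arm with a two-finger parallel gripper is mounted at the origin on a cart in front of the work surface, level with it; the furniture and walls round the work are solid. World frame = base frame: x ahead of the robot, y to its left, z up, the work surface at z = 0. Lengths are in m, angles in degrees, forces in N, time in s.
With the tool pointing down it reaches from about 0.35 to 0.875 m from the base axis. Payload 4.2 kg.
Tool frame: the origin (TCP) lies at the very end of the fingers, on their centre line; the grasp point (between the pads) lies 19 mm behind it (r.grip_point_offset is the distance from the TCP to the grasp point, in m); z points along the fingers, y is the line along which they close (so a half turn about z gives the same grasp; the last joint's range is limited). The gripper opens to 87 mm and grips with 3 to 60 N. Pads are 19 mm wide; open, the fingers measure 117 mm over their backs; the gripper's body (75 mm by 190 mm) begins 51 mm behind the grasp point.
Start: joints at [-61.501, 22.042, 0.453, 0, -68.411, -14.817], TCP at [0.148, -0.607, 0.192] pointing down, gripper open.
Joint ranges: [-179.83, 179.83], [-69.29, 118.12], [-61.27, 80.66], [-181.25, 117.63], [-171.15, -9.14], [-177.46, 177.46]. Speed limits (degrees/s): [159.86, 159.86, 180, 180, 180, 180].

INTERFACE

Orientations are given as a 3x3 rotation matrix whose columns are the frame's x, y, z axes.
In Python, from station import r gives the robot as it stands.
- The arm moves only by the tool move_arm, never from a script. Its argument "series" is a list of rows, each a list of 3 entries, a list of its own where there are three numbers: the turn, a rotation vector about the tool's x, y, z as a fraction of full scale, then the shift along the tool's x, y, z as a fraction of full scale, then the opening, from 0 (shut) to 1 (fully open). A call has 1 to 12 rows; each row shifts and turns the commanded pose from where the row before left it, along the tool's axes as they then stand; what a row does not reach is not made up. Full scale, the value 1, is 0.5 m for a shift and 0.1 rad for a turn. A row lasts 1/10 s, in which the tool goes at most 50 mm and 8.59 degrees, less where a joint would pass 70% of its speed; a pose out of reach is approached as far as the arm can. A call with a number of a shift or a turn outside -1 to 1 is refused whole. A call with a gripper value outside its range is refused whole. The fingers move at their own pace and stop on an object; the grip force is fixed at half the most. Time passes only in rows, so rows that do not move let the fingers close. It gives the time, the measured TCP pose, the force, the opening and the grip force at its end, in the units of the state.
- r.sense(): the state, without advancing time (a new reading comes with each control period).
- r.capture(name): name is "side" or "top"; returns a dict with "img" (384x512x3 uint8, red, green, blue), "fx", "fy", "cx", "cy" (pixels), "origin" and "orientation" of the camera in the world. Camera axes: x right, y up, looking along -z (the intrinsics and any distortion apply to the point x, -y, -z); pixel columns grow to the right and rows downward; lengths in m; the calibration is good to about 2 mm. A picture is of the moment at which its call begins. There is no depth.
- r.finish_job(): hands the job in; it is judged then, once.
Trained networks look in the newest picture that a camera, given by its name, has taken for a name from the list of things; names that differ only in an ending like _2 or _b are one class to them, and where a whole thing is asked for, a point or a joint stands for the part that bears it (a point fixed in the world has none). Each returns a list of dicts, best first, with "score" (0 to 1); they miss things now and then, are a little off and sometimes report something else, mostly with a low value. They report only what shows in the picture. A call takes as long as a camera call.
- r.cut_out(target, camera): "pixels" (384x512 bool, what is visible of it) and "centre" ([column, row] in pixels, amid what is visible of it).
- r.pinpoint(target, camera): "centre" ([column, row] in pixels: a listed point, or the origin of a listed thing).
The state is a dict: "time_s": time; "joints": joint angles; "joint_velocities": joint speeds; "effort": joint torques, N m; "tcp_pos": TCP position; "ee_rot": TCP orientation; "wrist_force": force on the tool from outside, world axes, zero at the start; "moment": the same for the moment, N m; "gripper_width": opening from 0.0 (shut) to 1.0 (fully open); "gripper_force": force on a finger pad.
Only numpy, scipy, OpenCV 4.12 (cv2) and the standard library are available. Lean on these libraries where they do the work, as an engineer would, in place of code of your own. Each camera call takes 0.05 s, during which the arm holds its last target. There are 200 camera calls.

TASK

Set the number wheel of the tag press to 7 while the blank's carriage is still drawn out: roll the wheel's knurled rim with a light fingertip, so lightly that the sprung head hardly dips, and leave the 7 centred in the window. Then push the carriage fully home under the head, press the palm knob smoothly down to its stop to mark the brass blank, and let the head rise again, leaving the wheel on 7, the carriage home and the things around the press where they stand.

Things in the scene. Friction and masses are not known exactly. Their poses are not given: they have to be found in the camera images.
- tag_press: hand press, fixed; grey base 150 x 104 mm, 18 mm thick; origin on the bench under the base's middle; +x points from its front (carriage side, towards the robot) to its back (palm knob), +y to its left, z up. A spring-raised head on two posts holds the number wheel; the 14 mm window faces the robot and up. To its right (y < 0) stands a tall wooden partition with a hanging brush: go round or over it
- number_wheel (a joint): wheel angle (rad): number n is centred in the window at n x 0.6283 (7 at 4.398, or a full turn off). A pawl clicks it into each number, pulling it in from about 0.2 rad away. Grows when the rim's top is pushed to the press's +x, shrinks when pulled to -x. Rolling it over a click takes about 2.5 N along the rim: a fingertip must press with some 4 to 6 N or it slips
- rim_nominal (a point): top middle of the wheel's knurled grip rim by the drawing, 114 mm up: rim 63 mm across, 12 mm wide, axis along the press's y. The real top lies up to 4.5 mm above or below, as the wheel's holder is clamped in slots and was set by eye: find it by touch. It stands 4.5 mm proud of the grey drum cover on its -y side; the palm knob begins 50 mm behind it
- press_head (a joint): how far the head is down (m), 0 up at rest, 0.007 on its stop. A push down of 6 N on the wheel or the palm knob starts it, each further mm takes 1 N more (13 N at the stop); it springs back up when let go
- palm_knob_top (a point): middle of the top of the black mushroom palm knob (33 mm across) on the head, 125 mm above the bench with the head up; moves with the head
- carriage (a joint): how far the carriage is pushed in (m): 0 fully drawn out, 0.040 home against its stop, with the brass blank (in its round nest) under the type punch. Slides along the press's +x with about 1.5 N of friction and stays where it is left
- carriage_knob (a point): on the axis of the upright black knob (17 mm across) on the front end of the carriage, at 62 mm height; the knob's thick part reaches from 47 to 77 mm above the bench; moves with the carriage. With the carriage home it stands 35 mm in front of the wheel
- blank_dish: round steel dish 60 mm across, 8 mm high, with spare brass blanks, a bystander; origin under its centre
- loupe: black eye loupe, 35 mm across, 31 mm high, a bystander; origin under its centre
- bench_jar: amber jar with white cap, 41 mm across, 53 mm high, a bystander; origin under its centre
- movement_stand: dark turned movement stand with a waist, 36 mm across, 48 mm high, a bystander; origin under its centre

How it is judged:
By the outcome, as a careful person would: the job done as asked, in the order asked, and still so for the second after the job is handed in, with the robot touching nothing.
It also fails if it takes over 64 s, if anything falls off the work surface, if the arm or the gripper's body presses on something with over 40 N, if the wrist force passes 120 N, or if a joint passes its speed limit or range.

## Working session

There is one attempt and no reset: what is moved stays moved. The work goes in short steps, Python scripts to look and compute and a tool call to move; the robot and the scene stay as the last step left them, time stands still between calls to the robot, and variables do not carry over. Pictures are saved under pics/ and viewed, at most 13 in all, crops included, and the job is handed in when it is done.

Besides the shell and the picture viewer there is one more tool, called after "Call:" as a command line: name --argument value ..., lists and objects as JSON in quotes. move_arm: Moves the arm, as the interface text tells. Its arguments: {"type":"object","properties":{"series":{"type":"array"}},"required":["series"]}

```bash
mkdir -p pics; ls
cat > h.py <<'E'
import numpy as np,cv2
from station import r
def ray(c,px):
    d=np.array([(px[0]-c['cx'])/c['fx'],-(px[1]-c['cy'])/c['fy'],-1.0])
    return np.array(c['origin']),np.array(c['orientation'])@d
def onz(c,px,z):
    o,d=ray(c,px); return o+d*(z-o[2])/d[2]
def tri(c1,p1,c2,p2):
    o1,d1=ray(c1,p1);o2,d2=ray(c2,p2)
    s=np.linalg.lstsq(np.stack([d1,-d2],1),o2-o1,rcond=None)[0]
    a=o1+d1*s[0];b=o2+d2*s[1]; return (a+b)/2,np.linalg.norm(a-b)
def proj(c,p):
    q=np.array(c['orientation']).T@(np.array(p)-c['origin'])
    return [c['cx']+c['fx']*q[0]/-q[2],c['cy']+c['fy']*-q[1]/-q[2]]
E
cat > a.py <<'E'
from h import *
np.set_printoptions(precision=4,suppress=True)
C={n:r.capture(n) for n in('top','side')}
print({k:v for k,v in C['top'].items() if k!='img'})
print({k:v for k,v in C['side'].items() if k!='img'})
for n in C: cv2.imwrite(f'pics/{n}0.png',cv2.resize(C[n]['img'][:,:,::-1],(768,576)))
Z=dict(tag_press=0,rim_nominal=.114,palm_knob_top=.125,carriage_knob=.062,blank_dish=0,loupe=0,bench_jar=0,movement_stand=0)
for t,z in Z.items():
    P={}
    for n in C:
        q=r.pinpoint(t,n)
        if q: P[n]=q[0]['centre'];print(t,n,np.array(P[n]),round(q[0]['score'],2),onz(C[n],P[n],z))
    if len(P)==2: print('   tri',*tri(C['top'],P['top'],C['side'],P['side']))
s=r.sense();print(s['tcp_pos'],s['ee_rot'],s['wrist_force'],s['gripper_width'],s['time_s'])
E
python3 a.py
```

```text
pics
{'fx': 373.44592219269214, 'fy': 373.44592219269214, 'cx': 250.36079537700437, 'cy': 189.82266809051174, 'origin': array([0.3751, 0.1893, 0.9207]), 'orientation': array([[-0.0155,  0.974 , -0.2261],
       [-0.9999, -0.0151,  0.0036],
       [ 0.0001,  0.2261,  0.9741]])}
{'fx': 499.2276737253841, 'fy': 499.2276737253841, 'cx': 263.0377130579768, 'cy': 196.07221805976178, 'origin': array([-0.0659,  0.4431,  0.5964]), 'orientation': array([[-0.3603,  0.5528, -0.7514],
       [-0.9325, -0.1934,  0.3049],
       [ 0.0233,  0.8106,  0.5852]])}
tag_press top [252.  194.8] 0.7 [0.5759 0.1819 0.    ]
tag_press side [270.3 240.5] 0.72 [0.5667 0.1696 0.    ]
   tri [ 0.5725  0.1753 -0.0014] 0.01509611609416333
rim_nominal top [250.6 196. ] 0.61 [0.5483 0.186  0.114 ]
rim_nominal side [270.6 199.7] 0.58 [0.5399 0.1837 0.114 ]
   tri [0.5481 0.1834 0.1088] 0.0058277865626791
palm_knob_top top [262.6 170. ] 0.67 [0.6044 0.1585 0.125 ]
palm_knob_top side [269.9 173.1] 0.78 [0.5985 0.1619 0.125 ]
   tri [0.6061 0.1585 0.1195] 0.0004043512198483567
carriage_knob top [246.7 246. ] 0.65 [0.443  
[... 249 characters left out ...]
[0.5112 0.2914 0.0078] 0.001689756760544348
loupe top [219.2 178.7] 0.64 [0.6191 0.2648 0.    ]
loupe side [217.1 234.6] 0.62 [0.6148 0.2557 0.    ]
   tri [0.6166 0.2602 0.0011] 0.00988256805315044
bench_jar top [298.7 193.7] 0.57 [0.5769 0.064  0.    ]
bench_jar side [321.3 227.2] 0.84 [0.5699 0.0647 0.    ]
   tri [ 0.5775  0.0618 -0.0065] 0.002966882480188489
movement_stand top [295.3 238.6] 0.56 [0.4641 0.0774 0.    ]
movement_stand side [342.6 266.6] 0.94 [0.4618 0.0779 0.    ]
   tri [ 0.4641  0.0768 -0.0024] 0.0008082976169549646
[ 0.1479 -0.6072  0.1918] [[-0.9716 -0.2366  0.    ]
 [-0.2366  0.9716 -0.    ]
 [-0.     -0.     -1.    ]] [ 0.8848  0.8717 -0.9656] 0.9983930585029346 0.9
```

View pics/top0.png

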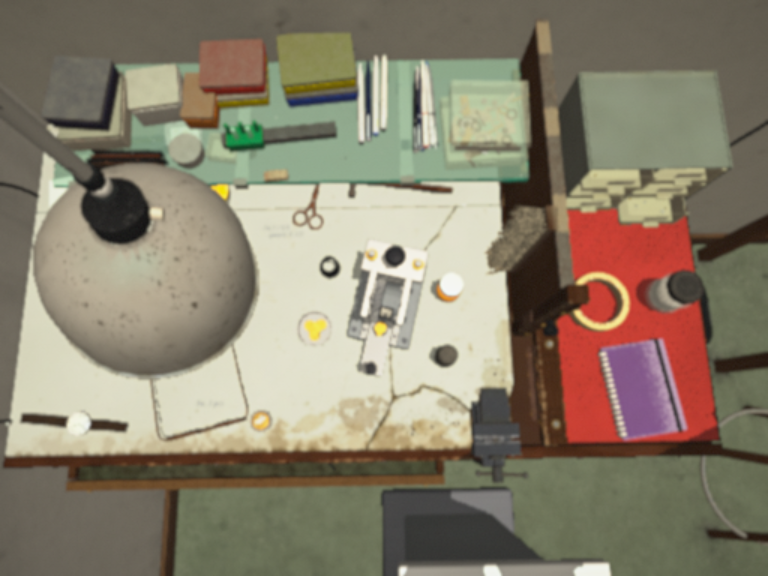

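View pics/side0.png

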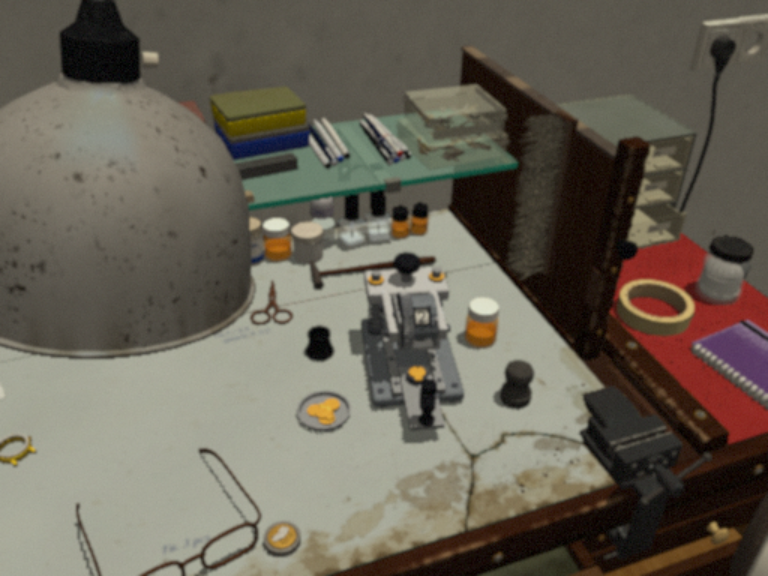

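```bash
cat > b.py <<'E'
from h import *
np.set_printoptions(precision=4,suppress=True)
C={n:r.capture(n) for n in('top','side')}
a=cv2.resize(C['top']['img'][150:260,215:315],(400,440),interpolation=cv2.INTER_CUBIC)
b=cv2.resize(C['side']['img'][160:295,230:330],(400,540),interpolation=cv2.INTER_CUBIC)
o=np.zeros((600,800,3),np.uint8);o[:440,:400]=a;o[:540,400:]=b
w=cv2.resize(C['side']['img'][195:225,265:300],(175,150),interpolation=cv2.INTER_CUBIC);o[445:595,0:175]=w
cv2.imwrite('pics/z1.png',o[:,:,::-1])
S,T=C['side'],C['top']
bp=onz(S,(393,233),0);print('post bottom',bp)
o_,d=ray(S,(632/1.5,140/1.5))
# height along vertical through bp
t=((bp-o_)[:2]@d[:2])/(d[:2]@d[:2]);print('post top',o_+d*t)
for z in(.2,.3,.4,.5):print(z,'part top-view front end',onz(T,(580/1.5,300/1.5),z),'brush',onz(T,(490/1.5,265/1.5),z),'lamp edge',onz(T,(256/1.5,290/1.5),z),'lamp front',onz(T,(150/1.5,375/1.5),z))
print('vise',onz(T,(490/1.5,400/1.5),.08))
for t in('number_wheel','press_head','carriage_knob','palm_knob_top','tag_press'):
  for n in C:
    q=r.cut_out(t,n)
    if q: p=q[0]['pixels'];ys,xs=np.nonzero(p);print(t,n,q[0]['centre'],q[0]['score'],xs.min(),xs.max(),ys.min(),ys.max())
E
python3 b.py
```

```text
post bottom [ 0.5095 -0.0546  0.    ]
post top [ 0.513  -0.0506  0.2795]
0.2 part top-view front end [ 0.5177 -0.0814  0.2   ] brush [0.567  0.0338 0.2   ] lamp edge [0.5377 0.3443 0.2   ] lamp front [0.4289 0.4756 0.2   ]
0.3 part top-view front end [ 0.4979 -0.0438  0.3   ] brush [0.5404 0.0554 0.3   ] lamp edge [0.5152 0.3228 0.3   ] lamp front [0.4214 0.4358 0.3   ]
0.4 part top-view front end [ 0.4781 -0.0063  0.4   ] brush [0.5138 0.0769 0.4   ] lamp edge [0.4926 0.3013 0.4   ] lamp front [0.414  0.3961 0.4   ]
0.5 part top-view front end [0.4583 0.0313 0.5   ] brush [0.4871 0.0985 0.5   ] lamp edge [0.47   0.2798 0.5   ] lamp front [0.4065 0.3564 0.5   ]
vise [0.3936 0.0206 0.08  ]
number_wheel top [251.9, 202.0] 0.53 246 260 186 214
number_wheel side [272.0, 216.6] 0.6 265 286 194 233
press_head top [259.0, 184.3] 0.87 241 284 160 215
press_head side [271.7, 201.0] 0.7 243 300 169 233
carriage_knob top [249.6, 232.7] 0.56 240 261 213 249
carriage_knob side [280.0, 265.5] 0.96 267 296 244 287
palm_knob_top top [258.6, 184.2] 0.7 239 284 159 216
palm_knob_top side [273.9, 204.3] 0.69 243 300 168 234
tag_press top [256.3, 196.3] 0.79 232 284 159 250
tag_press side [272.0, 227.2] 0.7 241 310 169 287
```

View pics/z1.png

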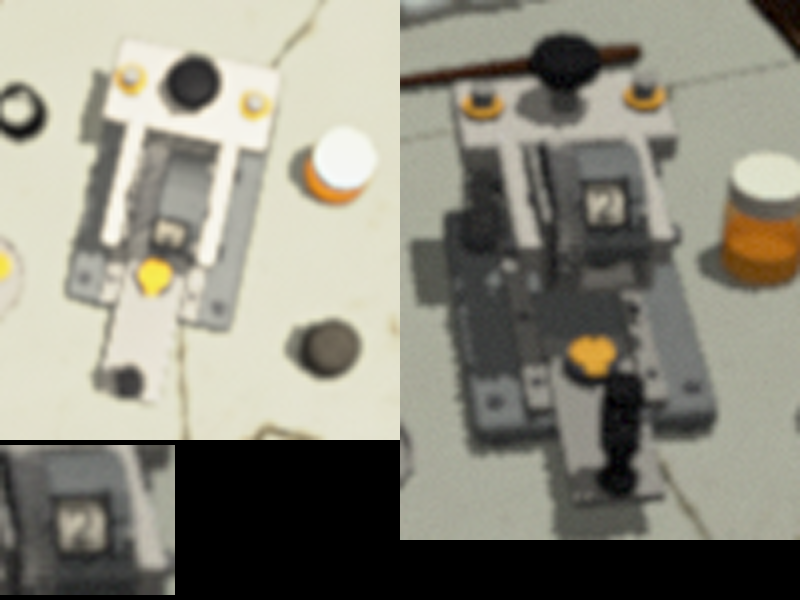

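```bash
cat > plan.py <<'E'
from h import *
import json
from scipy.spatial.transform import Rotation as Ro
def plan(wps,op=0,p=None,yaw=None):
    """wps: (pos,yaw_deg of tool x,nrows); tool down"""
    s=r.sense()
    if p is None: p=np.array(s['tcp_pos'])
    R0=np.array(s['ee_rot']); 
    if yaw is None: yaw=np.degrees(np.arctan2(R0[1,0],R0[0,0]))
    rows=[]
    for q,y,n in wps:
        q=np.array(q,float)
        for i in range(n):
            k=1/(n-i); dp=(q-p)*k; dy=(y-yaw)*k
            c,sn=np.cos(np.radians(yaw)),np.sin(np.radians(yaw))
            ax=np.array([[c,sn,0],[sn,-c,0],[0,0,-1]])
            f=np.round(ax@dp/.5,4); t=round(-np.radians(dy)/.1,3)
            rows.append([[0,0,t],[float(v) for v in f],op])
            p=p+ax.T@f*.5; yaw-=np.degrees(t*.1)
    for i in range(0,len(rows),12): print(json.dumps(rows[i:i+12]))
    return p,yaw
def pol(rr,a,z): a=np.radians(a); return [rr*np.cos(a),rr*np.sin(a),z]
E
python3 - <<'E'
from plan import *
plan([(pol(.6,-73,.30),-160,3),(pol(.5,-45,.36),-125,7),(pol(.45,-10,.36),-77,8),(pol(.47,12,.34),-40,5),([.537,.1862,.19],-13,6)])
E
```

```text
[[[0, 0, -0.368], [-0.0231, 0.0173, -0.0722], 0], [[0, 0, -0.368], [-0.0238, 0.0165, -0.0721], 0], [[0, 0, -0.367], [-0.0244, 0.0156, -0.0722], 0], [[0, 0, -0.873], [-0.0693, 0.0417, -0.0171], 0], [[0, 0, -0.873], [-0.0727, 0.0355, -0.0171], 0], [[0, 0, -0.873], [-0.0755, 0.029, -0.0172], 0], [[0, 0, -0.872], [-0.0778, 0.0224, -0.0171], 0], [[0, 0, -0.873], [-0.0794, 0.0155, -0.0172], 0], [[0, 0, -0.872], [-0.0805, 0.0085, -0.0171], 0], [[0, 0, -0.873], [-0.081, 0.0014, -0.0172], 0], [[0, 0, -1.047], [-0.0692, 0.0211, 0.0], 0], [[0, 0, -1.047], [-0.0711, 0.0138, 0.0], 0]]
[[[0, 0, -1.047], [-0.0721, 0.0063, 0.0], 0], [[0, 0, -1.047], [-0.0724, -0.0013, 0.0], 0], [[0, 0, -1.047], [-0.0719, -0.0088, 0.0], 0], [[0, 0, -1.047], [-0.0705, -0.0163, 0.0], 0], [[0, 0, -1.048], [-0.0685, -0.0236, 0.0], 0], [[0, 0, -1.047], [-0.0656, -0.0307, 0.0], 0], [[0, 0, -1.292], [-0.0671, -0.0223, 0.008], 0], [[0, 0, -1.291], [-0.0636, -0.0307, 0.008], 0], [[0, 0, -1.292], [-0.0591, -0.0387, 0.008], 0], [[0, 0, -1.291], [-0.0537, -0.0459, 0.008], 0], [[0, 0, -1.292], [-0.0473, -0.0525, 0.008], 0], [[0, 0, -0.785], [0.0008, -0.0391, 0.05], 0]]
[[[0, 0, -0.785], [0.0038, -0.039, 0.05], 0], [[0, 0, -0.786], [0.0069, -0.0385, 0.05], 0], [[0, 0, -0.785], [0.0099, -0.0379, 0.05], 0], [[0, 0, -0.786], [0.0128, -0.037, 0.05], 0], [[0, 0, -0.785], [0.0157, -0.0359, 0.05], 0]]
```

Call:
move_arm --series '[[[0,0,-0.4],[-0.023,0.017,-0.072],0],[[0,0,-0.4],[-0.024,0.0165,-0.072],0],[[0,0,-0.4],[-0.024,0.0155,-0.072],0],[[0,0,-0.9],[-0.069,0.042,-0.017],0],[[0,0,-0.9],[-0.073,0.0355,-0.017],0],[[0,0,-0.9],[-0.0755,0.029,-0.017],0],[[0,0,-0.9],[-0.078,0.022,-0.017],0],[[0,0,-0.9],[-0.079,0.0155,-0.017],0],[[0,0,-0.9],[-0.08,0.0085,-0.017],0],[[0,0,-0.9],[-0.081,0.0015,-0.017],0],[[0,0,-1],[-0.069,0.021,0],0],[[0,0,-1],[-0.071,0.014,0],0]]'

```text
time_s: 2.7
tcp_pos: [0.3702, -0.28, 0.3595]
ee_rot: [[-0.369, -0.93, 0.001], [-0.93, 0.369, -0.0], [-0.0, -0.001, -1.0]]
wrist_force: [1.1, 0.2, 0.0]
gripper_width: 0.031
gripper_force: 0.0
```

Run:
```python
from plan import *
s=r.sense();print(s['tcp_pos'],s['wrist_force'],s['time_s'],s['joints'])
plan([(pol(.45,-10,.36),-85,6),(pol(.47,12,.34),-45,7),([.537,.1862,.19],-13,7)])
```

```text
[ 0.37024559 -0.28002578  0.35947592] [1.11696181 0.19211725 0.02346567] 2.7 [-1.69686647e+01  1.50243407e+00 -2.37975247e+00 -3.56826556e-03
 -8.60822876e+01 -4.66799942e+00]
[[[0, 0, -0.775], [-0.0715, 0.0022, -0.0002], 0], [[0, 0, -0.775], [-0.0715, -0.0033, -0.0002], 0], [[0, 0, -0.775], [-0.071, -0.0088, -0.0002], 0], [[0, 0, -0.775], [-0.0701, -0.0143, -0.0001], 0], [[0, 0, -0.775], [-0.0688, -0.0197, -0.0002], 0], [[0, 0, -0.774], [-0.067, -0.025, -0.0001], 0], [[0, 0, -0.997], [-0.0496, -0.0091, 0.0057], 0], [[0, 0, -0.997], [-0.0485, -0.014, 0.0057], 0], [[0, 0, -0.997], [-0.0469, -0.0188, 0.0057], 0], [[0, 0, -0.998], [-0.0448, -0.0233, 0.0057], 0], [[0, 0, -0.997], [-0.0422, -0.0277, 0.0057], 0], [[0, 0, -0.998], [-0.0392, -0.0317, 0.0057], 0]]
[[[0, 0, -0.997], [-0.0359, -0.0355, 0.0058], 0], [[0, 0, -0.798], [-0.0023, -0.0335, 0.0429], 0], [[0, 0, -0.798], [0.0004, -0.0336, 0.0428], 0], [[0, 0, -0.798], [0.0031, -0.0334, 0.0429], 0], [[0, 0, -0.798], [0.0057, -0.0331, 0.0428], 0], [[0, 0, -0.798], [0.0084, -0.0325, 0.0429], 0], [[0, 0, -0.798], [0.0109, -0.0317, 0.0428], 0], [[0, 0, -0.797], [0.0134, -0.0307, 0.0429], 0]]
```

Call:
move_arm --series '[[[0,0,-0.775],[-0.0715,0.002,0],0],[[0,0,-0.775],[-0.0715,-0.0033,0],0],[[0,0,-0.775],[-0.071,-0.009,0],0],[[0,0,-0.775],[-0.07,-0.0143,0],0],[[0,0,-0.775],[-0.069,-0.02,0],0],[[0,0,-0.775],[-0.067,-0.025,0],0],[[0,0,-1],[-0.0495,-0.009,0.0057],0],[[0,0,-1],[-0.0485,-0.014,0.0057],0],[[0,0,-1],[-0.047,-0.019,0.0057],0],[[0,0,-1],[-0.045,-0.0233,0.0057],0],[[0,0,-1],[-0.042,-0.028,0.0057],0],[[0,0,-1],[-0.039,-0.0317,0.0057],0]]'

```text
time_s: 3.9
tcp_pos: [0.4586, 0.0718, 0.3423]
ee_rot: [[0.634, -0.773, 0.001], [-0.773, -0.634, 0.0], [0.0, -0.001, -1.0]]
wrist_force: [-0.1, 0.4, -0.4]
gripper_width: 0.009
gripper_force: 0.0
```

Run:
```python
from plan import *
plan([([.529,.190,.19],-13,8)])
```

```text
[[[0, 0, -0.821], [-0.0117, -0.0323, 0.0381], 0], [[0, 0, -0.821], [-0.009, -0.0332, 0.0381], 0], [[0, 0, -0.821], [-0.0062, -0.0338, 0.0381], 0], [[0, 0, -0.821], [-0.0034, -0.0342, 0.0381], 0], [[0, 0, -0.821], [-0.0006, -0.0344, 0.038], 0], [[0, 0, -0.82], [0.0022, -0.0344, 0.0381], 0], [[0, 0, -0.821], [0.005, -0.034, 0.038], 0], [[0, 0, -0.82], [0.0077, -0.0336, 0.0381], 0]]
```

Call:
move_arm --series '[[[0,0,-0.82],[-0.0117,-0.0323,0.038],0],[[0,0,-0.82],[-0.009,-0.0332,0.038],0],[[0,0,-0.82],[-0.0062,-0.0338,0.038],0],[[0,0,-0.82],[-0.0034,-0.0342,0.038],0],[[0,0,-0.82],[-0.0006,-0.0344,0.038],0],[[0,0,-0.82],[0.0022,-0.0344,0.038],0],[[0,0,-0.82],[0.005,-0.034,0.038],0],[[0,0,-0.82],[0.0077,-0.0336,0.038],0],[[0,0,0],[0,0,0.06],0],[[0,0,0],[0,0,0.04],0],[[0,0,0],[0,0,0],0]]'

```text
time_s: 5.0
tcp_pos: [0.5276, 0.1876, 0.137]
ee_rot: [[0.973, -0.23, -0.006], [-0.23, -0.973, -0.004], [-0.005, 0.005, -1.0]]
wrist_force: [-0.5, -1.4, 0.6]
gripper_width: 0.003
gripper_force: 0.0
```

Run:
```python
from plan import *
C={n:r.capture(n) for n in('top','side')}
s=r.sense();print(s['tcp_pos'],s['wrist_force'],s['time_s'],s['joints'],s['gripper_width'])
for n in C: print(n,proj(C[n],s['tcp_pos']))
b=cv2.resize(C['side']['img'][130:290,200:360],(600,600),interpolation=cv2.INTER_CUBIC)
cv2.imwrite('pics/z2.png',b[:,:,::-1])
```

```text
[0.53015321 0.18875253 0.14073061] [ 0.35017895  0.89324903 -0.1186644 ] 5.1 [ 3.61182801e+01  1.84306578e+01 -1.27908749e+01  4.49872402e-02
 -5.87534624e+01  4.06023308e+01] 0.0017419144755328826
top [np.float64(249.4434475175509), np.float64(201.7358868320529)]
side [np.float64(270.4903108641783), np.float64(190.15895160802157)]
```

View pics/z2.png

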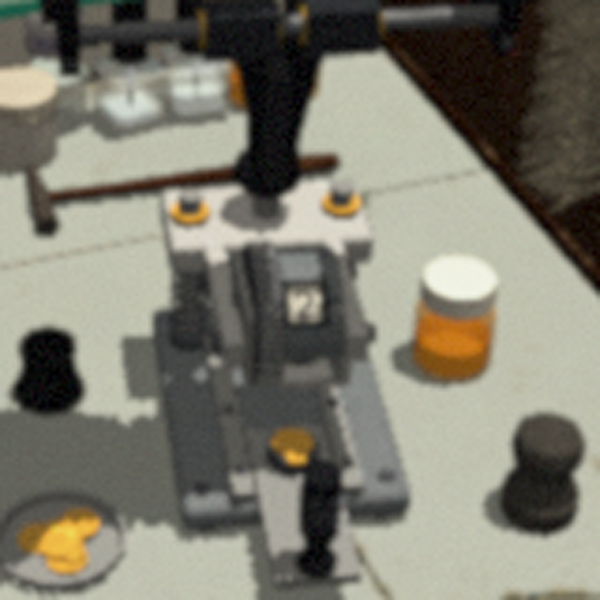

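Call:
move_arm --series '[[[0,0,0],[0.016,0,0],0],[[0,0,0],[0,0,0.022],0],[[0,0,0],[0,0,0.016],0],[[0,0,0],[0,0,0.004],0],[[0,0,0],[0,0,0],0],[[0,0,0],[0,0,0],0],[[0,0,0],[0,0,0],0]]'

```text
time_s: 5.8
tcp_pos: [0.5376, 0.187, 0.1195]
ee_rot: [[0.973, -0.23, 0.001], [-0.23, -0.973, 0.0], [0.001, -0.0, -1.0]]
wrist_force: [0.4, 0.8, -0.4]
gripper_width: 0.007
gripper_force: 0.0
```

```bash
cat > f.py <<'E'
from plan import *
np.set_printoptions(precision=4,suppress=True)
import sys
F=[];Pz=[]
for i in range(int(sys.argv[1]) if len(sys.argv)>1 else 4):
    c=r.capture('side');s=r.sense();F.append(s['wrist_force']);Pz.append(s['tcp_pos'])
print(np.mean(F,0),np.std(F,0),Pz[-1],s['time_s'],np.array(s['ee_rot'])[:,2])
E
python3 f.py
```

```text
[ 0.0194  0.1197 -0.0661] [0.3106 0.6168 0.1984] [0.5375 0.1869 0.1194] 6.0 [ 0.0004  0.0002 -1.    ]
```

Call:
move_arm --series '[[[0,0,0],[0,0,0.003],0],[[0,0,0],[0,0,0],0],[[0,0,0],[0,0,0],0]]'

```text
time_s: 6.3
tcp_pos: [0.5374, 0.1868, 0.1176]
ee_rot: [[0.973, -0.23, -0.0], [-0.23, -0.973, -0.0], [-0.0, 0.0, -1.0]]
wrist_force: [-0.5, 0.2, -0.1]
gripper_width: 0.002
gripper_force: 0.0
```

Call:
move_arm --series '[[[0,0,0],[0,0,0.002],0],[[0,0,0],[0,0,0],0],[[0,0,0],[0,0,0],0]]'

```text
time_s: 6.6
tcp_pos: [0.5374, 0.1868, 0.1166]
ee_rot: [[0.973, -0.23, -0.0], [-0.23, -0.973, -0.0], [-0.0, 0.0, -1.0]]
wrist_force: [0.4, -0.7, 0.4]
gripper_width: 0.005
gripper_force: 0.0
```

Call:
move_arm --series '[[[0,0,0],[0,0,0.002],0],[[0,0,0],[0,0,0],0],[[0,0,0],[0,0,0],0]]'

```text
time_s: 6.9
tcp_pos: [0.5375, 0.1868, 0.1156]
ee_rot: [[0.973, -0.23, -0.0], [-0.23, -0.973, -0.0], [-0.0, 0.0, -1.0]]
wrist_force: [1.3, -0.3, 0.1]
gripper_width: 0.005
gripper_force: 0.0
```

Call:
move_arm --series '[[[0,0,0],[0,0,0.002],0],[[0,0,0],[0,0,0],0],[[0,0,0],[0,0,0],0]]'

```text
time_s: 7.2
tcp_pos: [0.5374, 0.1868, 0.1146]
ee_rot: [[0.973, -0.23, -0.0], [-0.23, -0.973, -0.0], [-0.0, 0.0, -1.0]]
wrist_force: [0.4, -0.3, 0.3]
gripper_width: 0.003
gripper_force: 0.0
```

Call:
move_arm --series '[[[0,0,0],[0,0,0.002],0],[[0,0,0],[0,0,0],0],[[0,0,0],[0,0,0],0]]'

```text
time_s: 7.5
tcp_pos: [0.5374, 0.1868, 0.1136]
ee_rot: [[0.973, -0.23, -0.0], [-0.23, -0.973, -0.0], [-0.0, 0.0, -1.0]]
wrist_force: [-0.2, 0.4, 0.2]
gripper_width: 0.001
gripper_force: 0.0
```

Call:
move_arm --series '[[[0,0,0],[0,0,0.002],0],[[0,0,0],[0,0,0],0],[[0,0,0],[0,0,0],0]]'

```text
time_s: 7.8
tcp_pos: [0.5374, 0.1868, 0.1126]
ee_rot: [[0.973, -0.23, -0.0], [-0.23, -0.973, -0.0], [-0.0, 0.0, -1.0]]
wrist_force: [-0.1, -1.4, 0.7]
gripper_width: 0.006
gripper_force: 0.0
```

Call:
move_arm --series '[[[0,0,0],[0,0,0.002],0],[[0,0,0],[0,0,0],0],[[0,0,0],[0,0,0],0]]'

```text
time_s: 8.1
tcp_pos: [0.5374, 0.1868, 0.1116]
ee_rot: [[0.973, -0.23, -0.0], [-0.23, -0.973, -0.0], [-0.0, 0.0, -1.0]]
wrist_force: [0.1, 0.1, -0.2]
gripper_width: 0.007
gripper_force: 0.0
```

Call:
move_arm --series '[[[0,0,0],[0,0,0.002],0],[[0,0,0],[0,0,0],0],[[0,0,0],[0,0,0],0]]'

```text
time_s: 8.4
tcp_pos: [0.5374, 0.1868, 0.1106]
ee_rot: [[0.973, -0.23, -0.0], [-0.23, -0.973, -0.0], [-0.0, 0.0, -1.0]]
wrist_force: [1.2, -1.1, -0.0]
gripper_width: 0.006
gripper_force: 0.0
```

Call:
move_arm --series '[[[0,0,0],[0,0,0.002],0],[[0,0,0],[0,0,0],0],[[0,0,0],[0,0,0],0]]'

```text
time_s: 8.7
tcp_pos: [0.5374, 0.1868, 0.1096]
ee_rot: [[0.973, -0.23, -0.0], [-0.23, -0.973, -0.0], [-0.0, 0.0, -1.0]]
wrist_force: [-0.3, -0.4, -0.1]
gripper_width: 0.006
gripper_force: 0.0
```

```bash
python3 f.py 3
python3 - <<'E'
from plan import *
c=r.capture('side');t=r.capture('top')
b=cv2.resize(c['img'][150:250,220:320],(500,500),interpolation=cv2.INTER_CUBIC)
b2=cv2.resize(t['img'][150:230,220:280],(300,400),interpolation=cv2.INTER_CUBIC)
o=np.zeros((500,800,3),np.uint8);o[:,:500]=b;o[:400,500:]=b2
cv2.imwrite('pics/z3.png',o[:,:,::-1])
for h in (0,.019):
  for k in c,t: print(proj(k,np.array(r.sense()['tcp_pos'])+[0,0,h]))
E
```

```text
[-0.2056 -0.3172  0.1725] [0.1686 0.3514 0.2102] [0.5375 0.1868 0.1097] 8.85 [ 0.  0. -1.]
[np.float64(269.29488960445696), np.float64(203.03388323396194)]
[np.float64(250.28068708627313), np.float64(201.2187820977227)]
[np.float64(269.65557703943693), np.float64(193.58201767066794)]
[np.float64(250.27982466919167), np.float64(199.49464391453833)]
```

View pics/z3.png

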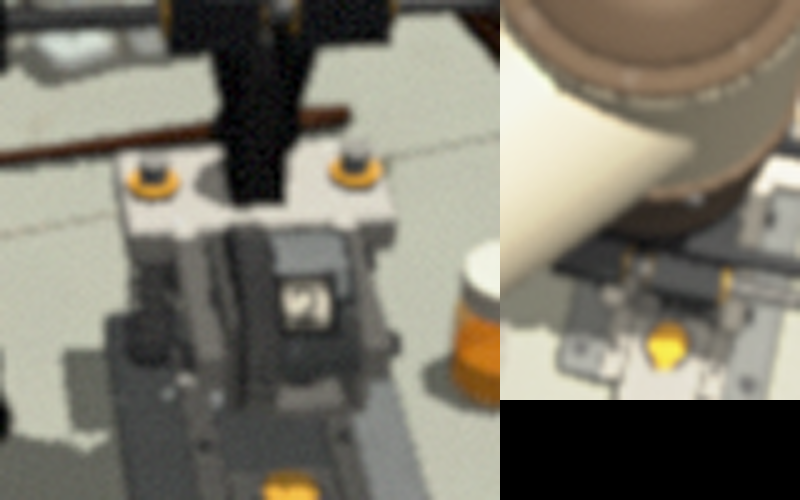

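Run:
```python
from h import *
np.set_printoptions(precision=3,suppress=True)
S=r.capture('side');T=r.capture('top')
for a in((253,153),(275,153),(279,154),(298,154)):
  for b in ((245,204),(264.4,207)): print(a,b,*tri(S,a,T,b))
print(r.grip_point_offset)
o=np.zeros((600,800,3),np.uint8)
o[:300,:800]=cv2.resize(T['img'][150:225,170:370],(800,300),interpolation=cv2.INTER_CUBIC)
o[300:,:800]=cv2.resize(S['img'][135:210,190:390],(800,300),interpolation=cv2.INTER_CUBIC)
o=np.clip(o.astype(float)*1.8,0,255).astype(np.uint8)
cv2.imwrite('pics/z4.png',o[:,:,::-1])
```

```text
(253, 153) (245, 204) [0.516 0.21  0.219] 0.027528073206481624
(253, 153) (264.4, 207) [0.517 0.19  0.215] 0.06420052851186232
(275, 153) (245, 204) [0.509 0.195 0.223] 0.004228084384199984
(275, 153) (264.4, 207) [0.511 0.175 0.216] 0.031743920513012974
(279, 154) (245, 204) [0.507 0.193 0.222] 0.010199537611219514
(279, 154) (264.4, 207) [0.51  0.172 0.214] 0.02570848857782009
(298, 154) (245, 204) [0.499 0.181 0.228] 0.03723454424927965
(298, 154) (264.4, 207) [0.504 0.159 0.217] 0.0021877752893334507
0.0187
```

View pics/z4.png

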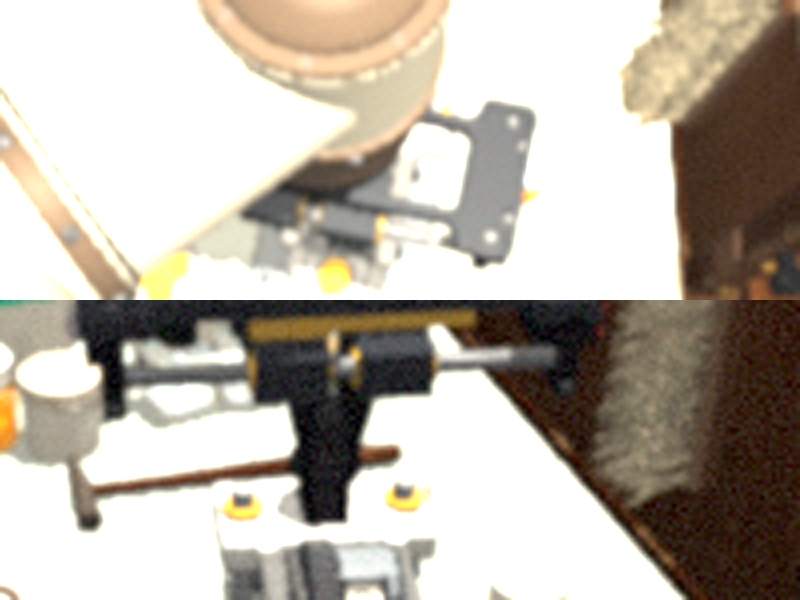

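Call:
move_arm --series '[[[0,0,0],[0,0,0.002],0],[[0,0,0],[0,0,0],0],[[0,0,0],[0,0,0],0]]'

```text
time_s: 9.35
tcp_pos: [0.5374, 0.1868, 0.1086]
ee_rot: [[0.973, -0.23, -0.0], [-0.23, -0.973, -0.0], [-0.0, 0.0, -1.0]]
wrist_force: [-0.1, -0.0, -0.1]
gripper_width: 0.005
gripper_force: 0.0
```

```bash
cat > tip.py <<'E'
from h import *
np.set_printoptions(precision=4,suppress=True)
F=[]
for i in range(3): S=r.capture('side');s=r.sense();F.append(s['wrist_force'])
g=S['img'][:,:,:].max(2).astype(int)
print(np.mean(F,0),s['tcp_pos'],s['time_s'],'pred',np.array(proj(S,s['tcp_pos'])))
print(g[180:212:1,262:284:2])
E
python3 tip.py
```

```text
[ 0.0323 -0.2718  0.0402] [0.5375 0.1868 0.1086] 9.5 pred [269.2915 203.5354]
[[190 107   6  14  21  18  17  28 144 214 216]
 [197 107  14  13   4  18  15  47 177 219 219]
 [159  71  12  16  21  21  20  56 186 220 219]
 [120  60   4   4  20  18  17  57 192 219 217]
 [108  66   0  17  20  16  16  51 188 220 219]
 [111  76  16  16  23  20  23  57 189 220 219]
 [112  88  18  18  18  20  10  66 201 219 216]
 [112  88  22  15  21  24  12  72 210 219 218]
 [110  96  33  19  30  15  11  73 212 219 219]
 [133 102  37  17  20  16  14  72 211 219 219]
 [174 128  51  26  46  60  59  85 214 219 219]
 [208 176 105  79 107 132 140 131 215 221 217]
 [221 212 170 159 172 191 199 182 218 218 218]
 [219 217 197 191 186 201 210 209 211 212 211]
 [210 202 163 161 149 172 197 189 182 175 177]
 [181 160 101 107  99 120 150 144 137 123 134]
 [128 105  62  84  76  83 115 119 112 109 117]
 [ 92  67  46  73  70  72 108 126 125 128 129]
 [ 78  62  41  64  72  67 106 132 135 134 137]
 [ 76  66  35  60  66  62  95 134 137 132 137]
 [ 75  67  30  65  66  64  80 133 138 138 134]
 [ 77  73  34  63  68  66  73 139 139 142 138]
 [ 71  75  37  55  66  60  75 136 143 140 142]
 [ 67  76  38  57  65  65  74 125 138 137 137]
 [ 64  81  42  49  65  63  60  95 118 113 111]
 [ 71  81  43  51  63  64  52  62  86  85  83]
 [ 72  81  53  46  63  64  55  68 101 100 108]
 [ 72  78  63  49  62  64  56  86 127 116 131]
 [ 61  71  70  45  60  61  57 103 154 153 148]
 [ 65  69  70  44  65  58  58 115 189 204 163]
 [ 70  66  74  45  66  57  57 111 210 216 163]
 [ 82  63  76  46  59  61  56 100 205 184 152]]
```

Call:
move_arm --series '[[[0,0,0],[0,0,0.004],0],[[0,0,0],[0,0,0.002],0],[[0,0,0],[0,0,0],0]]'

```text
time_s: 9.8
tcp_pos: [0.5373, 0.1868, 0.1054]
ee_rot: [[0.973, -0.23, -0.0], [-0.23, -0.973, -0.0], [-0.0, 0.0, -1.0]]
wrist_force: [0.2, -0.2, -0.3]
gripper_width: 0.003
gripper_force: 0.0
```

```bash
sed -i 's/^print(g.*/print(g[180:206,268])/' tip.py; python3 tip.py
```

```text
[-0.4086  0.0585 -0.0499] [0.5375 0.1868 0.1056] 9.95 pred [269.2321 205.0111]
[ 21  13   6  17  17  17   9  11  12   7  13  15  42  92 113  99  83  74
  64  60  64  62  56  60  54  54]
```

Call:
move_arm --series '[[[0,0,0],[0,0,0.004],0],[[0,0,0],[0,0,0.004],0],[[0,0,0],[0,0,0],0],[[0,0,0],[0,0,0],0]]'

```text
time_s: 10.35
tcp_pos: [0.5374, 0.1868, 0.1015]
ee_rot: [[0.973, -0.23, -0.0], [-0.23, -0.973, -0.0], [-0.0, 0.0, -1.0]]
wrist_force: [0.4, 0.1, -0.4]
gripper_width: 0.004
gripper_force: 0.0
```

```bash
python3 tip.py
```

```text
[-0.3224 -0.3131 -0.308 ] [0.5375 0.1869 0.1017] 10.5 pred [269.1271 206.8896]
[13 20 20 18 11 15 17 20 16 20 13 10 18 12 24 54 72 72 67 65 65 62 57 59
 54 53]
```

Call:
move_arm --series '[[[0,0,0],[0,0,0.004],0],[[0,0,0],[0,0,0.004],0],[[0,0,0],[0,0,0.002],0],[[0,0,0],[0,0,0],0],[[0,0,0],[0,0,0],0]]'

```text
time_s: 11.0
tcp_pos: [0.5375, 0.1868, 0.0966]
ee_rot: [[0.973, -0.23, -0.0], [-0.23, -0.973, -0.0], [-0.0, 0.0, -1.0]]
wrist_force: [0.6, -0.1, 0.5]
gripper_width: 0.006
gripper_force: 0.0
```

```bash
python3 tip.py;python3 - <<'E'
from plan import *
c=r.capture('side')
b=cv2.resize(c['img'][150:250,220:320],(500,500),interpolation=cv2.INTER_CUBIC)
b=np.clip(b*1.6,0,255).astype(np.uint8)
cv2.imwrite('pics/z5.png',b[:,:,::-1])
E
```

```text
[-0.0387  0.0422  0.1952] [0.5375 0.1869 0.0967] 11.15 pred [269.0547 209.3328]
[20 13 15  8 15 11 11 20 12 19  7 21 10 18 18 20 19 33 52 61 62 63 56 59
 50 50]
```

View pics/z5.png

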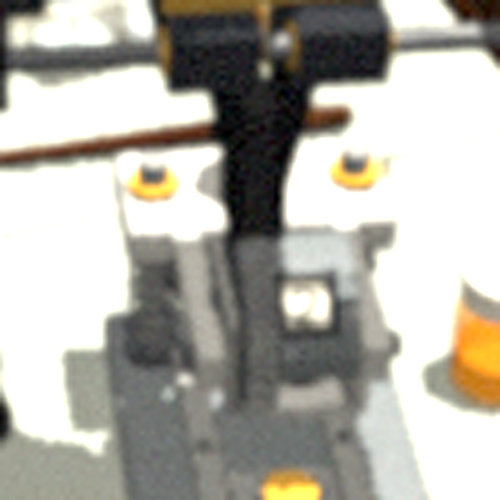

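Call:
move_arm --series '[[[0,0,0],[0,0,0.004],0],[[0,0,0],[0,0,0],0],[[0,0,0],[0,0,0],0]]'

```text
time_s: 11.5
tcp_pos: [0.5374, 0.1868, 0.0946]
ee_rot: [[0.973, -0.23, -0.0], [-0.23, -0.973, -0.0], [-0.0, 0.0, -1.0]]
wrist_force: [0.7, -0.6, 0.7]
gripper_width: 0.007
gripper_force: 0.0
```

Call:
move_arm --series '[[[0,0,0],[0,0,0.003],0],[[0,0,0],[0,0,0],0],[[0,0,0],[0,0,0],0]]'

```text
time_s: 11.8
tcp_pos: [0.5374, 0.1868, 0.0931]
ee_rot: [[0.973, -0.23, -0.0], [-0.23, -0.973, -0.0], [-0.0, 0.0, -1.0]]
wrist_force: [-0.3, 0.1, 0.2]
gripper_width: 0.007
gripper_force: 0.0
```

Call:
move_arm --series '[[[0,0,0],[0,0,0.003],0],[[0,0,0],[0,0,0],0],[[0,0,0],[0,0,0],0]]'

```text
time_s: 12.1
tcp_pos: [0.5374, 0.1868, 0.0916]
ee_rot: [[0.973, -0.23, -0.0], [-0.23, -0.973, -0.0], [-0.0, 0.0, -1.0]]
wrist_force: [-0.1, 0.2, 0.6]
gripper_width: 0.005
gripper_force: 0.0
```

```bash
python3 tip.py
```

```text
[-0.0189  0.1455  0.1957] [0.5375 0.1869 0.0917] 12.25 pred [268.9617 211.751 ]
[14 14 18 25 16 22 20 14 11 16 20 14 14 19 22 15 21 13 14 23 45 60 59 57
 52 54]
```

Call:
move_arm --series '[[[0,0,0],[0,0,0.003],0],[[0,0,0],[0,0,0],0],[[0,0,0],[0,0,0],0]]'

```text
time_s: 12.55
tcp_pos: [0.5374, 0.1868, 0.0901]
ee_rot: [[0.973, -0.23, -0.0], [-0.23, -0.973, -0.0], [-0.0, 0.0, -1.0]]
wrist_force: [0.3, 0.1, 0.2]
gripper_width: 0.005
gripper_force: 0.0
```

Call:
move_arm --series '[[[0,0,0],[0,0,0.003],0],[[0,0,0],[0,0,0],0],[[0,0,0],[0,0,0],0]]'

```text
time_s: 12.85
tcp_pos: [0.5374, 0.1868, 0.0886]
ee_rot: [[0.973, -0.23, -0.0], [-0.23, -0.973, -0.0], [-0.0, 0.0, -1.0]]
wrist_force: [-0.7, 0.5, -0.0]
gripper_width: 0.008
gripper_force: 0.0
```

Call:
move_arm --series '[[[0,0,0],[0,0,0.003],0],[[0,0,0],[0,0,0],0],[[0,0,0],[0,0,0],0]]'

```text
time_s: 13.15
tcp_pos: [0.5374, 0.1868, 0.0871]
ee_rot: [[0.973, -0.23, -0.0], [-0.23, -0.973, -0.0], [-0.0, 0.0, -1.0]]
wrist_force: [-0.2, 0.1, 0.2]
gripper_width: 0.006
gripper_force: 0.0
```

Call:
move_arm --series '[[[0,0,0],[0,0,0.003],0],[[0,0,0],[0,0,0],0],[[0,0,0],[0,0,0],0]]'

```text
time_s: 13.45
tcp_pos: [0.5374, 0.1868, 0.0856]
ee_rot: [[0.973, -0.23, -0.0], [-0.23, -0.973, -0.0], [-0.0, 0.0, -1.0]]
wrist_force: [0.7, -1.3, -0.1]
gripper_width: 0.006
gripper_force: 0.0
```

```bash
python3 tip.py
```

```text
[0.6319 0.1543 0.1464] [0.5375 0.1868 0.0857] 13.6 pred [268.8561 214.6017]
[15 17 22  2 14 12  6 21 19 15 19 21 10 16 16 16 14 16 20 19 13 18 21 37
 51 50]
```

Call:
move_arm --series '[[[0,0,0],[0,0,0.003],0],[[0,0,0],[0,0,0],0],[[0,0,0],[0,0,0],0]]'

```text
time_s: 13.9
tcp_pos: [0.5377, 0.187, 0.0845]
ee_rot: [[0.973, -0.23, 0.001], [-0.23, -0.973, 0.0], [0.001, -0.0, -1.0]]
wrist_force: [-0.2, 0.3, 2.7]
gripper_width: 0.005
gripper_force: 1.3
```

Call:
move_arm --series '[[[0,0,0],[0,0,0.0008],0],[[0,0,0],[0,0,0],0],[[0,0,0],[0.004,0,0],0],[[0,0,0],[0.004,0,0],0],[[0,0,0],[0.004,0,0],0],[[0,0,0],[0.004,0,0],0]]'

```text
time_s: 14.5
tcp_pos: [0.5455, 0.1852, 0.0845]
ee_rot: [[0.973, -0.229, 0.001], [-0.229, -0.973, 0.0], [0.001, -0.0, -1.0]]
wrist_force: [-0.9, 0.2, 4.8]
gripper_width: 0.004
gripper_force: 2.8
```

Call:
move_arm --series '[[[0,0,0],[0.004,0,0.0002],0],[[0,0,0],[0.004,0,0],0],[[0,0,0],[0.004,0,0],0],[[0,0,0],[0.004,0,0],0],[[0,0,0],[0.004,0,0],0]]'

```text
time_s: 15.0
tcp_pos: [0.5558, 0.1827, 0.0842]
ee_rot: [[0.973, -0.23, 0.001], [-0.23, -0.973, 0.0], [0.001, -0.001, -1.0]]
wrist_force: [1.8, -1.3, 3.4]
gripper_width: 0.005
gripper_force: 2.1
```

```bash
cat > win.py <<'E'
from h import *
import sys
c=r.capture('side');s=r.sense();print(np.round(s['wrist_force'],2),s['tcp_pos'],s['time_s'])
b=cv2.resize(c['img'][185:235,255:305],(400,400),interpolation=cv2.INTER_CUBIC)
b=np.clip(b*1.4,0,255).astype(np.uint8)
cv2.imwrite(f'pics/{sys.argv[1]}.png',b[:,:,::-1])
g=c['img'][203:219,274:288].mean(2).astype(int);print(g)
E
python3 win.py w1
```

```text
[ 1.78 -1.14  5.49] [0.55602584 0.18261685 0.08405395] 15.05
[[ 58  65  71  72  74  73  74  71  69  69  65  59  66  64]
 [ 58  58  55  61  59  57  56  58  59  57  50  48  50  58]
 [ 54  45  45  52  57  56  56  54  57  63  58  45  45  55]
 [ 52  45  60  78  95  91  90  93  97  99  91  66  45  55]
 [ 52  51  76 107 118 110 104 103 117 121 109  78  49  52]
 [ 51  47  70 106 112 100  88  91  97 114 110  84  52  70]
 [ 56  46  64  96 105  98  94  88  86 108 124  94  61  68]
 [ 65  52  61  97 110 114 114  95 102 140 158 130  69  66]
 [ 90  72  64  94 127 144 144 111 115 161 183 152  82  72]
 [ 99  82  63  96 141 167 171 147 124 145 175 149  79  75]
 [ 95  76  62  96 135 159 161 152 131 139 163 142  77  73]
 [ 97  80  61  90 121 128 118 121 126 144 159 133  78  68]
 [ 98  83  55  78 103 102  78  79 105 123 126 103  64  60]
 [100  84  56  52  65  66  56  57  64  67  67  57  49  56]
 [104  86  59  47  48  52  52  50  49  50  53  59  54  57]
 [108  90  64  59  59  62  60  60  58  65  70  73  68  59]]
```

View pics/w1.png

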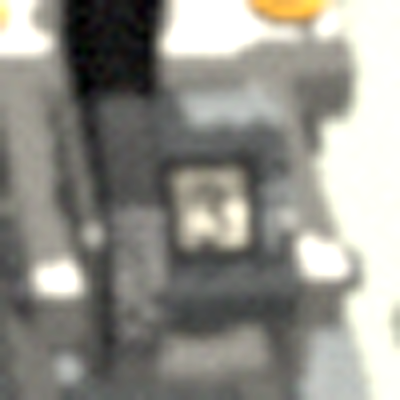

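Call:
move_arm --series '[[[0,0,0],[0,0,-0.008],0],[[0,0,0],[-0.012,0,0],0],[[0,0,0],[-0.012,0,0],0],[[0,0,0],[-0.012,0,0],0],[[0,0,0],[0,0,0.004],0],[[0,0,0],[0,0,0.002],0],[[0,0,0],[0,0,0.001],0],[[0,0,0],[0,0,0.001],0],[[0,0,0],[0,0,0],0],[[0,0,0],[0,0,0],0]]'

```text
time_s: 16.05
tcp_pos: [0.5378, 0.1868, 0.0845]
ee_rot: [[0.973, -0.23, 0.001], [-0.23, -0.973, 0.0], [0.001, -0.0, -1.0]]
wrist_force: [-2.0, -0.3, 6.0]
gripper_width: 0.009
gripper_force: 2.6
```

Call:
move_arm --series '[[[0,0,0],[0.004,0,0],0],[[0,0,0],[0.004,0,0],0],[[0,0,0],[0.004,0,0],0],[[0,0,0],[0.004,0,0],0]]'

```text
time_s: 16.45
tcp_pos: [0.5459, 0.1849, 0.0845]
ee_rot: [[0.973, -0.23, 0.001], [-0.23, -0.973, 0.0], [0.001, -0.0, -1.0]]
wrist_force: [-1.0, -0.5, 5.9]
gripper_width: 0.008
gripper_force: 2.7
```

Call:
move_arm --series '[[[0,0,0],[0.004,0,0],0],[[0,0,0],[0.004,0,0],0],[[0,0,0],[0.004,0,0],0],[[0,0,0],[0.004,0,0],0],[[0,0,0],[0.004,0,0],0]]'

```text
time_s: 16.95
tcp_pos: [0.5558, 0.1826, 0.0841]
ee_rot: [[0.973, -0.23, 0.001], [-0.23, -0.973, 0.0], [0.001, -0.0, -1.0]]
wrist_force: [0.6, -1.5, 5.0]
gripper_width: 0.002
gripper_force: 2.4
```

```bash
python3 win.py w2
```

```text
[ 0.52 -2.05  5.8 ] [0.55594173 0.18258135 0.08402104] 17.0
[[ 62  65  70  73  73  70  71  72  69  67  65  63  63  68]
 [ 59  55  57  58  60  59  59  60  60  52  51  49  54  62]
 [ 49  44  44  55  57  62  66  65  65  64  59  50  43  61]
 [ 51  41  59  84  94  99  98 100 101 100  91  63  44  56]
 [ 53  49  75 106 124 121 117 113 114 121 110  78  47  54]
 [ 50  49  72 105 124 124 105  88 101 118 113  83  55  64]
 [ 57  50  61  97 120 115  95  72  98 128 126  97  56  75]
 [ 64  57  65  98 115 104  87  92 126 158 162 129  66  64]
 [ 77  64  66  94 108  95  90 105 136 171 182 150  77  76]
 [ 88  75  64  91 112 108  97  95 112 155 175 149  79  77]
 [ 91  79  66  96 138 144 137 112 113 151 176 146  84  73]
 [ 94  85  62  94 144 166 162 142 131 155 166 136  77  68]
 [ 96  86  63  76 117 136 138 120 119 125 129  99  61  59]
 [100  87  61  55  68  75  74  72  69  72  69  60  45  53]
 [104  90  69  53  49  52  51  53  52  53  49  59  56  52]
 [113  96  74  60  61  65  59  60  60  61  67  71  68  64]]
```

Call:
move_arm --series '[[[0,0,0],[0,0,-0.008],0],[[0,0,0],[-0.012,0,0],0],[[0,0,0],[-0.012,0,0],0],[[0,0,0],[-0.012,0,0],0],[[0,0,0],[0,0,0.004],0],[[0,0,0],[0,0,0.002],0],[[0,0,0],[0,0,0.001],0],[[0,0,0],[0,0,0.001],0],[[0,0,0],[0,0,0],0],[[0,0,0],[0,0,0],0]]'

```text
time_s: 18.0
tcp_pos: [0.5379, 0.1869, 0.0845]
ee_rot: [[0.973, -0.23, 0.001], [-0.23, -0.973, 0.0], [0.001, -0.0, -1.0]]
wrist_force: [-2.2, -0.3, 4.9]
gripper_width: 0.002
gripper_force: 2.6
```

Call:
move_arm --series '[[[0,0,0],[0.004,0,0],0],[[0,0,0],[0.004,0,0],0],[[0,0,0],[0.004,0,0],0],[[0,0,0],[0.004,0,0],0],[[0,0,0],[0.004,0,0],0],[[0,0,0],[0.004,0,0],0],[[0,0,0],[0.004,0,0],0],[[0,0,0],[0.004,0,0],0],[[0,0,0],[0.004,0,0],0]]'

```text
time_s: 18.9
tcp_pos: [0.5559, 0.1826, 0.0841]
ee_rot: [[0.973, -0.23, 0.001], [-0.23, -0.973, 0.0], [0.001, -0.001, -1.0]]
wrist_force: [0.1, -1.6, 4.1]
gripper_width: 0.004
gripper_force: 2.3
```

```bash
python3 win.py w3
```

```text
[ 1.3  -1.83  5.69] [0.55598468 0.18259587 0.0840155 ] 18.95
[[ 62  66  69  74  73  68  71  69  68  70  65  62  64  64]
 [ 55  54  58  55  57  59  59  58  58  56  52  45  51  63]
 [ 54  43  45  56  57  59  66  64  63  61  62  47  43  58]
 [ 51  44  60  83  91  95  93  96  98  99  89  65  42  55]
 [ 51  48  74 105 112 104 100  99 105 111 108  78  49  58]
 [ 51  48  74 104 108  88  86  92 103 113 110  87  51  69]
 [ 57  48  64  97  97  80  82  97 110 122 125  97  59  68]
 [ 61  50  63  92 101  88  88  96 114 144 155 125  70  67]
 [ 79  63  63  93 113 126 143 144 135 159 180 150  79  70]
 [ 86  68  60  92 125 149 169 175 150 152 181 148  82  75]
 [ 90  76  62  90 121 131 147 149 138 150 173 144  84  71]
 [ 94  84  65  88 120 120 104 106 121 150 163 134  77  70]
 [103  85  65  75 107 111  89  76 101 126 130 103  62  59]
 [108  92  63  52  69  71  58  57  68  69  68  58  49  52]
 [109 101  66  50  48  53  50  52  50  50  51  60  54  55]
 [112 105  79  60  64  66  61  60  57  65  72  71  71  62]]
```

Call:
move_arm --series '[[[0,0,0],[0,0,-0.008],0],[[0,0,0],[-0.012,0,0],0],[[0,0,0],[-0.012,0,0],0],[[0,0,0],[-0.012,0,0],0],[[0,0,0],[0,0,0.004],0],[[0,0,0],[0,0,0.002],0],[[0,0,0],[0,0,0.001],0],[[0,0,0],[0,0,0.001],0],[[0,0,0],[0,0,0],0],[[0,0,0],[0,0,0],0]]'

```text
time_s: 19.95
tcp_pos: [0.5378, 0.1869, 0.0845]
ee_rot: [[0.973, -0.23, 0.001], [-0.23, -0.973, 0.0], [0.001, -0.0, -1.0]]
wrist_force: [-2.1, 0.0, 5.8]
gripper_width: 0.005
gripper_force: 2.7
```

Call:
move_arm --series '[[[0,0,0],[0.004,0,0],0],[[0,0,0],[0.004,0,0],0],[[0,0,0],[0.004,0,0],0],[[0,0,0],[0.004,0,0],0],[[0,0,0],[0.004,0,0],0],[[0,0,0],[0.004,0,0],0],[[0,0,0],[0.004,0,0],0],[[0,0,0],[0.004,0,0],0],[[0,0,0],[0.004,0,0],0]]'

```text
time_s: 20.85
tcp_pos: [0.5558, 0.1826, 0.0841]
ee_rot: [[0.973, -0.23, 0.001], [-0.23, -0.973, 0.0], [0.001, -0.001, -1.0]]
wrist_force: [0.2, -2.0, 5.3]
gripper_width: 0.007
gripper_force: 2.4
```

```bash
python3 win.py w4
```

```text
[ 1.31 -2.4   5.25] [0.55594974 0.18259792 0.08401625] 20.9
[[ 59  63  71  71  73  70  72  74  69  72  63  64  62  69]
 [ 54  57  60  60  57  57  61  57  60  57  56  49  49  57]
 [ 51  41  43  52  55  57  65  67  62  64  58  48  37  57]
 [ 52  43  58  83  94  98  99 100  98 100  89  68  39  57]
 [ 54  45  77 108 121 127 120 111 108 114 110  78  46  56]
 [ 58  48  70 108 122 125 113  92  96 117 115  81  50  64]
 [ 54  49  66 101 121 112  85  79  99 123 125  98  57  70]
 [ 58  48  66  96 108  95  80  88 108 142 159 128  69  66]
 [ 73  66  61  88 102 104 124 139 134 154 182 148  81  72]
 [ 83  76  65  88 104 116 152 174 151 149 173 148  82  77]
 [ 91  79  64  90 112 117 132 152 138 138 165 145  82  72]
 [ 96  79  66  91 122 122 102 105 121 150 162 137  77  68]
 [ 93  84  61  79 108 112  87  78 100 124 127 104  58  63]
 [101  86  61  54  67  68  60  59  65  70  69  60  43  54]
 [103  90  65  50  49  50  50  52  49  54  53  61  53  52]
 [111  94  72  57  62  61  64  57  57  63  70  68  67  61]]
```

Call:
move_arm --series '[[[0,0,0],[0,0,-0.008],0],[[0,0,0],[-0.012,0,0],0],[[0,0,0],[-0.012,0,0],0],[[0,0,0],[-0.012,0,0],0],[[0,0,0],[0,0,0.004],0],[[0,0,0],[0,0,0.002],0],[[0,0,0],[0,0,0.001],0],[[0,0,0],[0,0,0.001],0],[[0,0,0],[0,0,0],0],[[0,0,0],[0,0,0],0]]'

```text
time_s: 21.9
tcp_pos: [0.5378, 0.1869, 0.0845]
ee_rot: [[0.973, -0.23, 0.001], [-0.23, -0.973, 0.0], [0.001, -0.0, -1.0]]
wrist_force: [-2.3, 0.4, 4.9]
gripper_width: 0.003
gripper_force: 2.6
```

Call:
move_arm --series '[[[0,0,0],[0.004,0,0],0],[[0,0,0],[0.004,0,0],0],[[0,0,0],[0.004,0,0],0],[[0,0,0],[0.004,0,0],0],[[0,0,0],[0.004,0,0],0],[[0,0,0],[0.004,0,0],0],[[0,0,0],[0.004,0,0],0],[[0,0,0],[0.004,0,0],0],[[0,0,0],[0.004,0,0],0]]'

```text
time_s: 22.8
tcp_pos: [0.5559, 0.1826, 0.0841]
ee_rot: [[0.973, -0.23, 0.001], [-0.23, -0.973, 0.0], [0.001, -0.0, -1.0]]
wrist_force: [1.0, -1.7, 4.8]
gripper_width: 0.004
gripper_force: 2.3
```

```bash
python3 win.py w5
```

```text
[ 1.66 -2.54  5.31] [0.55601517 0.18258161 0.08403959] 22.85
[[ 62  63  72  72  75  78  69  67  69  71  67  62  65  68]
 [ 57  56  55  61  57  62  57  59  58  53  51  47  43  59]
 [ 54  44  46  50  58  62  61  67  64  62  56  47  43  56]
 [ 56  46  59  79  90  92  93  98  96  98  86  68  47  53]
 [ 55  49  73  96 107  98  99  95  97 108 107  75  47  55]
 [ 55  51  69  97 102  96  96  90  80  99 108  85  52  68]
 [ 53  49  64  97 114 115 115 101  98 117 124  97  61  73]
 [ 57  51  63  97 118 124 124 116 136 161 162 126  66  65]
 [ 78  60  59  95 127 142 146 137 162 193 191 150  78  73]
 [ 92  71  62  97 141 167 160 146 172 195 191 152  82  78]
 [ 89  75  59 100 154 176 152 142 170 185 181 142  81  73]
 [ 95  80  62  96 147 164 142 136 164 172 168 132  78  68]
 [ 93  84  61  78 115 131 118 117 132 132 129  99  64  57]
 [103  91  63  54  69  74  71  71  78  74  68  59  43  51]
 [107  98  72  50  48  50  52  50  52  45  55  58  54  55]
 [113 104  80  60  64  63  57  59  57  63  68  71  67  63]]
```

Call:
move_arm --series '[[[0,0,0],[0,0,-0.02],0],[[0,0,0],[0,0,-0.06],0],[[0,0,0],[0,0,-0.02],0],[[0,0,0],[0,0,0],0]]'

```text
time_s: 23.25
tcp_pos: [0.5556, 0.1835, 0.1351]
ee_rot: [[0.973, -0.23, 0.003], [-0.23, -0.973, 0.002], [0.002, -0.003, -1.0]]
wrist_force: [1.1, 0.3, -0.5]
gripper_width: 0.007
gripper_force: 0.0
```

```bash
python3 win.py w6
python3 - <<'E'
import cv2,numpy as np
W=[cv2.resize(cv2.imread(f'pics/w{i}.png')[60:300,100:300],(250,290)) for i in range(1,7)]
cv2.imwrite('pics/m.png',np.vstack([np.hstack(W[:3]),np.hstack(W[3:])]))
E
```

```text
[ 0.5  -0.39 -0.66] [0.55462265 0.18304289 0.13365428] 23.3
[[ 62  67  69  72  72  71  72  70  68  69  66  62  61  67]
 [ 58  55  55  60  56  62  57  59  57  57  51  46  50  61]
 [ 58  47  43  52  58  60  64  64  63  60  57  45  43  55]
 [ 75  63  61  78  89  93  96  94  98  96  91  65  42  53]
 [ 94  73  75  96 102 103  97  98  98 108 107  78  52  61]
 [101  77  70  95  99  97 102  93  84 103 107  85  56  66]
 [ 98  77  68 104 125 133 141 132 109 115 125  97  58  71]
 [ 94  75  78 128 164 174 179 164 145 159 161 126  69  63]
 [ 86  73  86 150 192 196 187 170 171 193 191 147  81  76]
 [ 87  78  88 149 191 194 170 159 178 191 187 152  82  75]
 [ 79  73  84 140 179 175 148 149 174 186 183 144  81  74]
 [ 88  81  81 130 165 161 136 137 163 171 163 131  76  66]
 [ 97  92  74 106 131 130 111 111 129 132 129 102  59  59]
 [102  95  67  69  81  74  66  70  72  67  63  55  46  53]
 [ 96  89  67  50  49  53  49  47  52  47  52  54  54  54]
 [ 97  92  72  59  62  65  57  57  55  62  68  70  65  64]]
```

View pics/m.png

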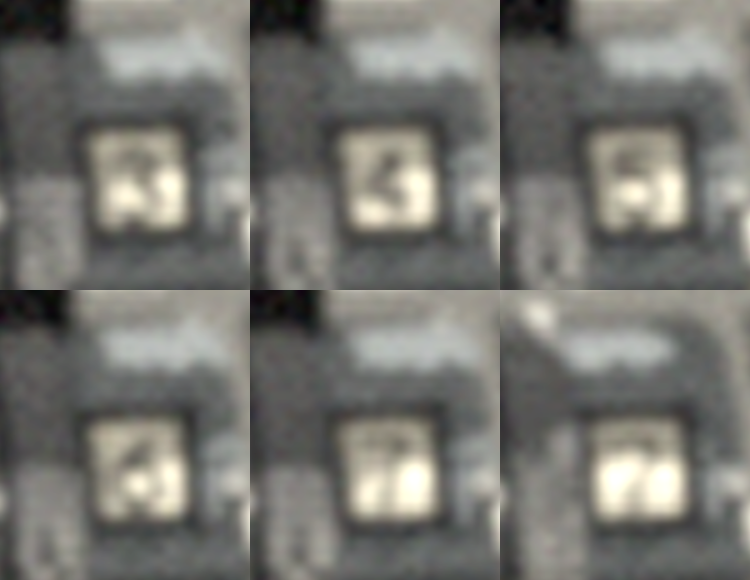

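Run:
```python
from plan import *
u=np.array([.973,-.23,0]);k=np.array([.443,.198,0])
s=k-.030*u
plan([([*s[:2],.134],-13.3,5),([*s[:2],.036],-13.3,4)])
C={n:r.capture(n) for n in('top','side')}
for n in C:
    q=r.pinpoint('carriage_knob',n);print(n,[(x['centre'],round(x['score'],2),np.round(onz(C[n],x['centre'],.062),4)) for x in q[:2]])
```

```text
[[[0, 0, 0.0], [-0.0568, 0.0044, -0.0001], 0], [[0, 0, 0.0], [-0.0568, 0.0045, -0.0001], 0], [[0, 0, 0.0], [-0.0568, 0.0044, -0.0002], 0], [[0, 0, 0.0], [-0.0569, 0.0045, -0.0001], 0], [[0, 0, 0.001], [-0.0568, 0.0044, -0.0002], 0], [[0, 0, -0.0], [-0.0, 0.0, 0.049], 0], [[0, 0, -0.0], [-0.0, 0.0, 0.049], 0], [[0, 0, -0.0], [-0.0, 0.0, 0.049], 0], [[0, 0, -0.0], [-0.0, 0.0, 0.049], 0]]
top [([244.6, 244.6], 0.74, array([0.4463, 0.2012, 0.062 ]))]
side [([282.2, 264.2], 0.9, array([0.4432, 0.2014, 0.062 ])), ([268.9, 199.4], 0.33, array([0.6071, 0.1583, 0.062 ]))]
```

Call:
move_arm --series '[[[0,0,0],[-0.057,0.0036,0],0],[[0,0,0],[-0.057,0.0036,0],0],[[0,0,0],[-0.057,0.0036,0],0],[[0,0,0],[-0.057,0.0036,0],0],[[0,0,0],[-0.057,0.0036,0],0],[[0,0,0],[0,0,0.05],0],[[0,0,0],[0,0,0.05],0],[[0,0,0],[0,0,0.05],0],[[0,0,0],[0,0,0.03],0],[[0,0,0],[0,0,0.016],0],[[0,0,0],[0,0,0],0],[[0,0,0],[0,0,0],0]]'

```text
time_s: 24.7
tcp_pos: [0.4146, 0.2069, 0.036]
ee_rot: [[0.973, -0.229, 0.0], [-0.229, -0.973, 0.0], [0.0, -0.0, -1.0]]
wrist_force: [0.0, -0.5, 0.4]
gripper_width: 0.002
gripper_force: 0.0
```

```bash
python3 f.py 3
python3 - <<'E'
from h import *
S=r.capture('side')
b=cv2.resize(S['img'][190:300,220:340],(720,660),interpolation=cv2.INTER_CUBIC)[:600]
cv2.imwrite('pics/c1.png',b[:,:,::-1])
q=r.pinpoint('carriage_knob','side');print(q[0]['centre'],proj(S,np.array(r.sense()['tcp_pos'])+[0,0,.028]))
E
```

```text
[-0.1973  0.0849 -0.0619] [0.5966 0.1229 0.2269] [0.4148 0.2072 0.0365] 24.85 [ 0.0014  0.0013 -1.    ]
[283.3, 265.6] [np.float64(286.27821711529475), np.float64(276.5332566524379)]
```

View pics/c1.png

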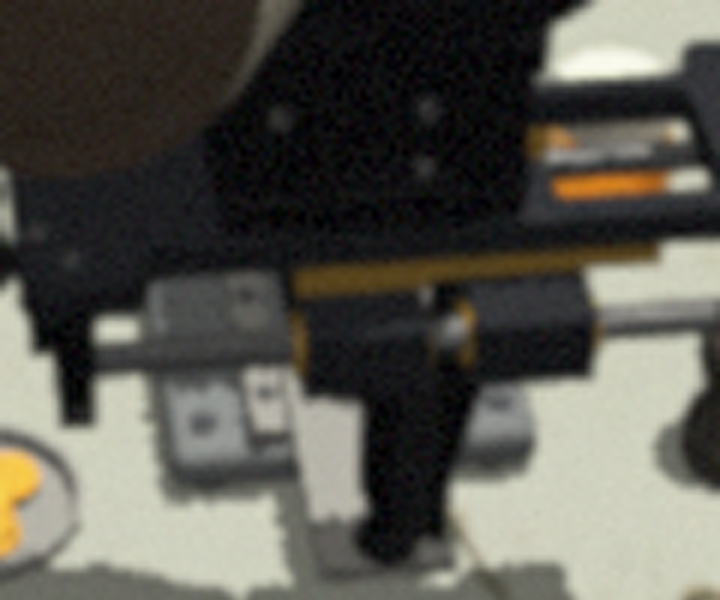

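Call:
move_arm --series '[[[0,0,0],[0.008,0,0],0],[[0,0,0],[0.008,0,0],0],[[0,0,0],[0.008,0,0],0],[[0,0,0],[0.008,0,0],0],[[0,0,0],[0.008,0,0],0],[[0,0,0],[0.008,0,0],0],[[0,0,0],[0.008,0,0],0],[[0,0,0],[0.008,0,0],0],[[0,0,0],[0.008,0,0],0],[[0,0,0],[0.008,0,0],0],[[0,0,0],[0.008,0,0],0],[[0,0,0],[0,0,0],0]]'

```text
time_s: 26.15
tcp_pos: [0.4574, 0.1964, 0.0356]
ee_rot: [[0.973, -0.23, -0.0], [-0.23, -0.973, -0.0], [0.0, 0.0, -1.0]]
wrist_force: [-0.4, 0.2, 0.6]
gripper_width: 0.003
gripper_force: 0.2
```

```bash
python3 f.py 3
```

```text
[ 0.1914 -0.0556 -0.0402] [0.4061 0.1881 0.3565] [0.4573 0.1966 0.0356] 26.3 [ 0.0005  0.0002 -1.    ]
```

Call:
move_arm --series '[[[0,0,0],[0.004,0,0],0],[[0,0,0],[0.004,0,0],0],[[0,0,0],[0.004,0,0],0]]'

```text
time_s: 26.6
tcp_pos: [0.4584, 0.1956, 0.0352]
ee_rot: [[0.973, -0.232, -0.008], [-0.232, -0.973, -0.0], [-0.008, 0.002, -1.0]]
wrist_force: [-21.9, 12.2, 11.5]
gripper_width: 0.007
gripper_force: 11.4
```

```bash
python3 f.py 2;python3 - <<'E'
from h import *
for n in('top','side'):
    S=r.capture(n);q=r.pinpoint('carriage_knob',n);print([(x['score'],x['centre'],onz(S,x['centre'],.062)) for x in q[:2]])
E
```

```text
[-18.036    9.9539   8.5584] [0.7905 0.3601 0.0441] [0.4583 0.1957 0.0352] 26.7 [-0.0078 -0.0002 -1.    ]
[]
[(0.7, [282.8, 248.8], array([0.47549708, 0.18672219, 0.062     ]))]
```

Call:
move_arm --series '[[[0,0,0],[-0.016,0,0],0],[[0,0,0],[-0.016,0,0],0],[[0,0,0],[0,0,-0.1],0],[[0,0,0],[-0.06,0,-0.1],0],[[0,0,0],[-0.04,0,0],0],[[0,0,0],[0,0,0],0]]'

```text
time_s: 27.5
tcp_pos: [0.4017, 0.2097, 0.1299]
ee_rot: [[0.974, -0.228, 0.002], [-0.228, -0.974, 0.003], [0.001, -0.003, -1.0]]
wrist_force: [-0.2, -0.5, 0.5]
gripper_width: 0.006
gripper_force: 0.0
```

Run:
```python
from h import *
np.set_printoptions(precision=4,suppress=True)
C={n:r.capture(n) for n in('top','side')}
for t,z in dict(carriage_knob=.062,rim_nominal=.114,palm_knob_top=.125,tag_press=0,bench_jar=0,movement_stand=0,loupe=0,blank_dish=0).items():
  for n in C:
    q=r.pinpoint(t,n);print(t,n,[(round(x['score'],2),x['centre'],onz(C[n],x['centre'],z)) for x in q[:1]])
S=C['side']
for d in(0,.02,.03,.035,.04):print(d,proj(S,np.array([.4432,.2014,.062])+d*np.array([.973,-.23,0])))
cv2.imwrite('pics/s9.png',S['img'][:,:,::-1])
s=r.sense();print(s['tcp_pos'],s['time_s'],s['wrist_force'])
g=S['img'].max(2).astype(int);print(g[225:290:2,270:298:2])
```

```text
carriage_knob top [(0.58, [248.5, 231.2], array([0.4767, 0.1919, 0.062 ]))]
carriage_knob side [(0.87, [280.5, 248.7], array([0.477 , 0.1901, 0.062 ]))]
rim_nominal top [(0.9, [254.3, 195.5], array([0.5493, 0.1778, 0.114 ]))]
rim_nominal side [(0.58, [269.3, 198.6], array([0.5434, 0.1846, 0.114 ]))]
palm_knob_top top [(0.9, [262.1, 167.9], array([0.6093, 0.1595, 0.125 ]))]
palm_knob_top side []
tag_press top [(0.93, [257.7, 200.5], array([0.561 , 0.1678, 0.    ]))]
tag_press side [(0.58, [271.2, 241.6], array([0.5633, 0.1692, 0.    ]))]
bench_jar top [(0.74, [298.0, 195.1], array([0.5733, 0.0659, 0.    ]))]
bench_jar side [(0.59, [319.9, 226.1], array([0.5737, 0.0657, 0.    ]))]
movement_stand top [(0.6, [297.4, 235.8], array([0.4709, 0.0719, 0.    ]))]
movement_stand side [(0.84, [343.3, 264.7], array([0.4655, 0.0745, 0.    ]))]
loupe top [(0.69, [220.7, 176.0], array([0.6262, 0.261 , 0.    ]))]
loupe side [(0.92, [213.4, 233.8], array([0.6193, 0.2615, 0.    ]))]
blank_dish top [(0.6, [210.5, 221.7], array([0.5091, 0.2861, 0.    ]))]
blank_dish side [(0.77, [217.7, 277.3], array([0.
[... 1666 characters left out ...]
7  94  67  25  19  31  51 154 186 187 147  68  72]
 [127 124 113  92  69  41  42  91 134 120 114 100 122 120]
 [ 94  86  87  82  83  82  83  93  89 140 176 148 196 209]
 [112 109 108 110 109 110 112 110 117 193 217 190 184 212]
 [110 110 112 110 113 114 111 113 109 175 218 211 164 190]
 [108 114 112 112 111 111 111 113 109 153 215 214 174 155]
 [119 123 125 123 121 145 156 172 173 174 211 213 201 148]
 [209 209 209 206 194 213 215 218 216 216 218 214 216 199]
 [217 215 215 216 215 214 214 216 214 214 211 215 213 212]
 [216 217 215 216 214 214 211 216 211 215 216 212 217 214]
 [216 220 213 217 215 214 211 214 214 217 215 216 213 207]
 [217 214 216 217 213 211 215 215 209 181 179 178 153 131]]
```

Run:
```python
from h import *
A=cv2.imread('pics/side0.png');B=cv2.resize(cv2.imread('pics/s9.png'),(768,576))
S=r.capture('side');u=np.array([.973,-.23,0])
A=A.astype(np.uint8)
for nm,(x0,y0,x1,y1),z in(('knob',(400,365,445,432),.05),('plate end',(400,405,445,440),.02),('press nut ref',(360,265,395,290),.1),('base corner ref',(440,375,470,405),.018)):
    t=A[y0:y1,x0:x1]; m=cv2.matchTemplate(B,t,cv2.TM_CCOEFF_NORMED)
    ys=slice(y0-60,y0+15);xs=slice(x0-30,x0+30)
    mm=m[ys,xs];_,v,_,l=cv2.minMaxLoc(mm)
    j,i=l[1],l[0]
    f=mm[max(j-1,0):j+2,i]; sub=0 if len(f)<3 else .5*(f[0]-f[2])/(f[0]-2*f[1]+f[2])
    dy=(y0-60+j+sub-y0)/1.5;dx=(x0-30+i-x0)/1.5
    c=((x0+x1)/3,(y0+y1)/3)
    P=onz(S,c,z);Q=onz(S,(c[0]+dx,c[1]+dy),z)
    print(nm,v,dx,dy,'moved u',(Q-P)@u,'lat',(Q-P)@[.23,.973,0])
```

```text
knob 0.6464532613754272 -3.3333333333333335 -13.219421 moved u 0.030855973761486646 lat 0.0002762487821492349
plate end 0.9151719808578491 -3.3333333333333335 -14.282898 moved u 0.0327137652908828 lat 6.389738914372358e-05
press nut ref 0.6207370758056641 0.6666666666666666 1.3875529 moved u -0.004353152205126488 lat -0.000654035493190657
base corner ref 0.99881911277771 0.0 -0.026835123 moved u 6.452429081235878e-05 lat -1.321663220698399e-05
```

Call:
move_arm --series '[[[0,0,0],[0,0,0.08],0],[[0,0,0],[0.02,0,0.08],0],[[0,0,0],[0.02,0,0.03],0],[[0,0,0],[0.02,0,0.01],0],[[0,0,0],[0.02,0,0],0],[[0,0,0],[0.02,0,0],0],[[0,0,0],[0.006,0,0],0],[[0,0,0],[0,0,0],0],[[0,0,0],[0.004,0,0],0],[[0,0,0],[0.004,0,0],0],[[0,0,0],[0,0,0],0],[[0,0,0],[0,0,0],0]]'

```text
time_s: 29.65
tcp_pos: [0.4576, 0.1962, 0.0287]
ee_rot: [[0.973, -0.23, -0.001], [-0.23, -0.973, -0.0], [-0.001, 0.0, -1.0]]
wrist_force: [-4.0, 1.3, 3.6]
gripper_width: 0.008
gripper_force: 2.0
```

```bash
python3 f.py 2; python3 -c "
from h import *
s=r.sense();print(s['moment'],s['gripper_force'],s['joints'])"
```

```text
[-3.6675  1.2059  3.7273] [0.1991 0.3049 0.1564] [0.4576 0.1962 0.0286] 29.75 [-0.0009 -0.0004 -1.    ]
[ 0.28915821  1.49435358 -0.04520555] 2.283637584914686 [ 4.19164648e+01  2.07864613e+01 -2.91476393e+01 -2.96061302e-02
 -4.01179321e+01  3.48370051e+01]
```

Run:
```python
from h import *
np.set_printoptions(precision=3,suppress=True)
S=r.capture('side');T=r.capture('top')
f=lambda a,b:tri(T,np.array(a)/1.5,S,np.array(b)/1.5)
print('shelf right front corner',f((528,182),(518,160)))
print('shelf bracket',f((402,182),(392,186)))
print('brush left-bottom',f((490,267),(515,272)))
print('brush top left',f((515,210),(527,118)))
print('post top',f((582,292),(632,140)), 'partition back top',f((545,25),(465,50)))
print('lamp right', f((256,290),(250,250)))
A=cv2.imread('pics/s9.png');print(A.shape)
```

```text
shelf right front corner (array([ 0.695, -0.032,  0.177]), np.float64(0.0014721181033117185))
shelf bracket (array([0.7  , 0.143, 0.167]), np.float64(0.00639390444205632))
brush left-bottom (array([0.599, 0.009, 0.073]), np.float64(0.00495332735839683))
brush top left (array([0.617, 0.013, 0.27 ]), np.float64(0.0014106013192048007))
post top (array([ 0.513, -0.053,  0.279]), np.float64(0.004232005793679732)) partition back top (array([ 0.892, -0.047,  0.255]), np.float64(0.007240394588591477))
lamp right (array([0.536, 0.344, 0.213]), np.float64(0.0057431928388163595))
(384, 512, 3)
```

Call:
move_arm --series '[[[0,0,0],[-0.016,0,0],0],[[0,0,0],[-0.02,0,0],0],[[0,0,0],[0,0,-0.09],0],[[0,0,0],[0,0,-0.1],0],[[0,0,0],[0,0,-0.1],0],[[0,0,0],[0,0,-0.06],0],[[0,0,0],[0,0,0],0],[[0,0,0],[0,0,0],0]]'

```text
time_s: 30.65
tcp_pos: [0.4403, 0.2006, 0.2037]
ee_rot: [[0.973, -0.23, 0.001], [-0.23, -0.973, 0.001], [0.001, -0.001, -1.0]]
wrist_force: [0.1, -0.0, -0.4]
gripper_width: 0.006
gripper_force: 0.0
```

Run:
```python
from h import *
np.set_printoptions(precision=4,suppress=True)
C={n:r.capture(n) for n in('top','side')}
for t,z in dict(carriage_knob=.062,palm_knob_top=.125,rim_nominal=.114).items():
  P={}
  for n in C:
    q=r.pinpoint(t,n)
    if q:P[n]=q[0]['centre'];print(t,n,q[0]['score'],onz(C[n],P[n],z))
  if len(P)==2:print(tri(C['top'],P['top'],C['side'],P['side']))
s=r.sense();print(s['tcp_pos'],s['moment'],s['wrist_force'],s['time_s'])
A=cv2.imread('pics/side0.png');B=cv2.resize(C['side']['img'][:,:,::-1],(768,576))
S=C['side'];u=np.array([.973,-.23,0])
for (x0,y0,x1,y1),z in(((400,405,445,440),.02),((405,360,435,385),.1)):
    m=cv2.matchTemplate(B,A[y0:y1,x0:x1],cv2.TM_CCOEFF_NORMED)[y0-60:y0+5,x0-20:x0+10];_,v,_,l=cv2.minMaxLoc(m)
    c=np.array([(x0+x1)/3,(y0+y1)/3]);print(v,(onz(S,c+np.array([l[0]-20,l[1]-60])/1.5,z)-onz(S,c,z))@u)
```

```text
carriage_knob side 0.91 [0.479  0.1887 0.062 ]
palm_knob_top top 0.72 [0.6067 0.1569 0.125 ]
palm_knob_top side 0.8 [0.5994 0.1644 0.125 ]
(array([0.6099, 0.1581, 0.1169]), np.float64(0.003428860956127705))
rim_nominal side 0.97 [0.5407 0.1843 0.114 ]
[0.4406 0.2002 0.2028] [-0.0945  0.1173 -0.0371] [ 0.6074 -0.2905  0.0779] 31.05
0.8422730565071106 0.03360584163477931
0.6548855304718018 0.08774825516255608
```

Call:
move_arm --series '[[[0,0,0],[0.05,0.001,0],0],[[0,0,0],[0.07,0.001,0],0],[[0,0,0],[0.08,0.001,0],0],[[0,0,0],[0.08,0.001,0],0],[[0,0,0],[0.04,0,0],0],[[0,0,0],[0.021,0,0.02],0],[[0,0,0],[0,0,0.07],0],[[0,0,0],[0,0,0.06],0],[[0,0,0],[0,0,0.02],0],[[0,0,0],[0,0,0.016],0],[[0,0,0],[0,0,0],0],[[0,0,0],[0,0,0],0]]'

```text
time_s: 32.25
tcp_pos: [0.607, 0.1598, 0.112]
ee_rot: [[0.973, -0.229, 0.002], [-0.229, -0.973, 0.001], [0.002, -0.001, -1.0]]
wrist_force: [0.3, -0.9, 0.4]
gripper_width: 0.006
gripper_force: 0.0
```

```bash
python3 f.py 3
python3 - <<'E'
from h import *
S=r.capture('side');print([(q['score'],q['centre'],onz(S,q['centre'],.062)) for q in r.pinpoint('carriage_knob','side')[:1]])
g=S['img'].max(2).astype(int);print(g[150:186:2,258:288:2])
E
```

```text
[-0.8043 -0.3182  0.0987] [0.4785 0.3308 1.0172] [0.607  0.1597 0.112 ] 32.4 [ 0.0025  0.0012 -1.    ]
[(0.81, [279.5, 247.1], array([0.48102686, 0.19013002, 0.062     ]))]
[[160 137 167 126  14  22  23  21  16  18  96 134 122 126 188]
 [181 133 143 128  17  11  20  24  16  33 119 133 130 135 192]
 [181 114 122  88  16  13  11  24  19  49 128 131 125 155 194]
 [151 116 119  81  10  18  18  23  20  50 117 120 133 181 195]
 [146 126 102  70   4  19  17  15   7  93 182 185 188 192 195]
 [114 147 155 127  32  14  27  18   7 112 191 194 196 194 194]
 [152 172 193 179  62  17  21  16  17 114 192 195 192 194 194]
 [192 190 193 189 108  88 103 118 113 137 191 194 193 193 195]
 [191 193 193 194 186 185 184 188 190 189 189 192 193 193 192]
 [192 191 192 189 159 137 104 120 137 175 190 194 194 192 194]
 [192 193 187 122  39  15  13  16  25  64 147 171 165 167 166]
 [192 190 154  37  18  20  18  18  23  20  43  91  87  89  81]
 [144 116  73  21  24  17  24  19  24  17  32  55  60  58  48]
 [ 65  62  26  21  23  15  23  27  14  22  25  56  74  89  99]
 [ 47  57  46  20  13  19  23  13  17  11  48 158 152 150 156]
 [105 106 104  76  21  14  14  16  19  63 147 214 197 121 111]
 [113 114 114 109  85  44  32  30  97 189 218 218 213 137 119]
 [110 112 112 114 104  61  59  59 102 186 217 219 220 173 113]]
```

Call:
move_arm --series '[[[0,0,0],[0,0,0.004],0],[[0,0,0],[0,0,0.004],0],[[0,0,0],[0,0,0.004],0],[[0,0,0],[0,0,0.004],0],[[0,0,0],[0,0,0.003],0],[[0,0,0],[0,0,0.003],0],[[0,0,0],[0,0,0.002],0],[[0,0,0],[0,0,0.002],0],[[0,0,0],[0,0,0.002],0],[[0,0,0],[0,0,0.002],0]]'

```text
time_s: 33.5
tcp_pos: [0.6063, 0.1593, 0.0955]
ee_rot: [[0.973, -0.23, 0.0], [-0.23, -0.973, 0.0], [0.0, -0.0, -1.0]]
wrist_force: [0.4, -0.6, 0.4]
gripper_width: 0.003
gripper_force: 0.0
```

Call:
move_arm --series '[[[0,0,0],[0,0,0.002],0],[[0,0,0],[0,0,0.002],0],[[0,0,0],[0,0,0.002],0],[[0,0,0],[0,0,0.002],0],[[0,0,0],[0,0,0.002],0]]'

```text
time_s: 34.0
tcp_pos: [0.6064, 0.1593, 0.0923]
ee_rot: [[0.973, -0.229, 0.001], [-0.229, -0.973, -0.0], [0.001, -0.0, -1.0]]
wrist_force: [-3.0, -0.3, 7.2]
gripper_width: 0.006
gripper_force: 4.0
```

Call:
move_arm --series '[[[0,0,0],[0,0,0.002],0],[[0,0,0],[0,0,0.002],0],[[0,0,0],[0,0,0.002],0],[[0,0,0],[0,0,0.002],0],[[0,0,0],[0,0,0.002],0],[[0,0,0],[0,0,0.002],0],[[0,0,0],[0,0,0.002],0]]'

```text
time_s: 34.7
tcp_pos: [0.6065, 0.1593, 0.0868]
ee_rot: [[0.974, -0.229, 0.002], [-0.229, -0.974, -0.0], [0.002, -0.0, -1.0]]
wrist_force: [-7.4, -0.1, 17.1]
gripper_width: 0.01
gripper_force: 8.7
```

Call:
move_arm --series '[[[0,0,0],[0,0,0.002],0],[[0,0,0],[0,0,0.002],0],[[0,0,0],[0,0,0],0],[[0,0,0],[0,0,0],0]]'

```text
time_s: 35.1
tcp_pos: [0.6066, 0.1593, 0.0868]
ee_rot: [[0.974, -0.228, 0.003], [-0.228, -0.974, -0.0], [0.003, -0.0, -1.0]]
wrist_force: [-7.7, -0.3, 21.8]
gripper_width: 0.003
gripper_force: 10.2
```

Call:
move_arm --series '[[[0,0,0],[0,0,-0.004],0],[[0,0,0],[0,0,-0.004],0],[[0,0,0],[0,0,-0.004],0],[[0,0,0],[0,0,-0.004],0],[[0,0,0],[0,0,-0.004],0],[[0,0,0],[0,0,-0.006],0],[[0,0,0],[0,0,-0.006],0],[[0,0,0],[0,0,-0.06],0],[[0,0,0],[0,0,-0.08],0],[[0,0,0],[-0.06,0,0],0],[[0,0,0],[-0.08,0,0],0],[[0,0,0],[-0.06,0,0],0]]'

```text
time_s: 36.3
tcp_pos: [0.5072, 0.1823, 0.1672]
ee_rot: [[0.973, -0.23, -0.001], [-0.23, -0.973, 0.0], [-0.001, -0.0, -1.0]]
wrist_force: [-0.4, 0.3, -0.4]
gripper_width: 0.009
gripper_force: 0.0
```

Call:
move_arm --series '[[[0,0,0],[-0.08,0,-0.04],0],[[0,0,0],[-0.06,0,-0.04],0],[[0,0,0],[0,0,0],0],[[0,0,0],[0,0,0],0]]'

```text
time_s: 36.7
tcp_pos: [0.4406, 0.1988, 0.208]
ee_rot: [[0.974, -0.229, 0.001], [-0.229, -0.974, 0.001], [0.001, -0.001, -1.0]]
wrist_force: [0.2, -0.2, 0.6]
gripper_width: 0.004
gripper_force: 0.0
```

```bash
python3 win.py w9|sed -n 1,17p
python3 - <<'E'
from h import *
np.set_printoptions(precision=4,suppress=True)
C={n:r.capture(n) for n in('top','side')}
for t,z in dict(carriage_knob=.062,palm_knob_top=.125,rim_nominal=.114,bench_jar=0,movement_stand=0,loupe=0,blank_dish=0).items():
  for n in C:
    q=r.pinpoint(t,n)
    if q:print(t,n,round(q[0]['score'],2),onz(C[n],q[0]['centre'],z))
a=cv2.resize(C['top']['img'][150:260,215:315],(400,440),interpolation=cv2.INTER_CUBIC)
b=cv2.resize(C['side']['img'][160:295,230:330],(400,540),interpolation=cv2.INTER_CUBIC)
o=np.zeros((600,800,3),np.uint8);o[:440,:400]=a;o[:540,400:]=b
cv2.imwrite('pics/fin.png',o[:,:,::-1])
print(r.sense()['wrist_force'])
E
```

```text
[ 0.09 -0.33 -0.44] [0.44079791 0.19843821 0.2071746 ] 36.75
[[109 122 134 135 137 134 136 134 133 131 126 120 119 126]
 [101 106 108 115 113 112 111 113 108 105  99  89  85 108]
 [ 88  70  73  79  81  85  83  83  79  77  69  62  64  94]
 [ 89  69  63  81  89  92  96  94  90  96  87  64  56  93]
 [ 95  74  77 102 111 111 111 107 107 119 115  86  58  84]
 [ 95  77  93 140 146 148 159 146 132 149 156 121  69  86]
 [ 96  83 110 168 194 199 202 180 164 186 193 150  74  74]
 [ 92  80 107 169 203 210 204 177 170 200 200 157  80  66]
 [ 87  73  98 160 197 203 188 169 174 195 194 154  81  69]
 [ 87  75  89 149 190 190 168 156 178 189 187 145  80  76]
 [ 79  72  82 143 178 175 146 146 172 185 179 141  75  75]
 [ 88  78  79 127 164 159 131 137 162 169 165 130  76  69]
 [ 95  86  73 102 132 131 110 112 129 129 125 101  57  56]
 [100  94  65  64  80  75  68  66  71  69  66  55  51  51]
 [ 96  91  64  51  44  47  53  52  47  49  51  56  53  53]
 [100  86  71  57  60  62  58  60  53  63  68  68  66  63]]
carriage_knob side 0.9 [0.4734 0.193  0.062 ]
palm_knob_top top 0.52 [0.6022 0.1643 0.125 ]
palm_knob_top side 0.72 [0.5958 0.1589 0.125 ]
rim_nominal side 0.56 [0.5409 0.1849 0.114 ]
bench_jar top 0.6 [0.58   0.0686 0.    ]
bench_jar side 0.74 [0.568  0.0681 0.    ]
loupe side 0.88 [0.6065 0.2624 0.    ]
blank_dish side 0.85 [0.5186 0.2887 0.    ]
[-0.1255  0.5236 -0.0279]
```

View pics/fin.png

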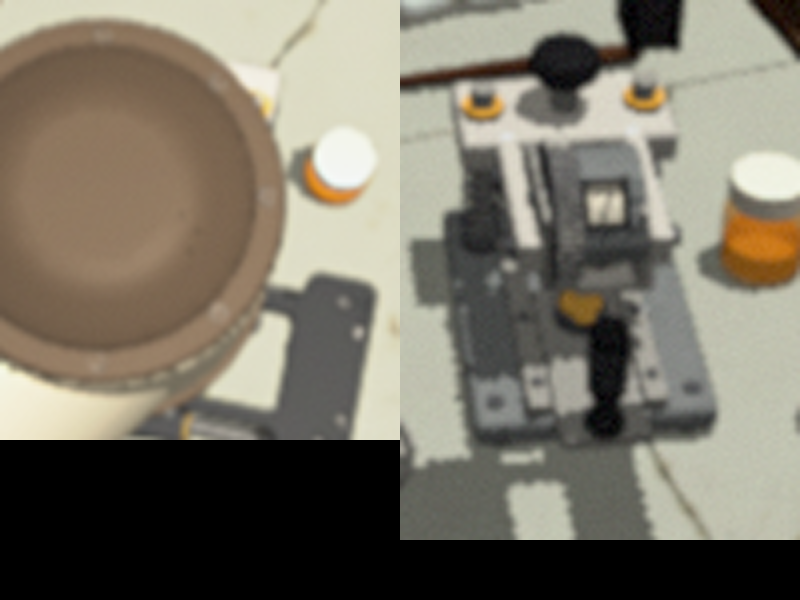

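Run:
```python
from h import *
np.set_printoptions(precision=4,suppress=True)
S=r.capture('side');T=r.capture('top');u=np.array([.973,-.23,0])
b0=np.array([(592-400)/4+230,357/4+160]);b1=np.array([(582-400)/4+230,307/4+160]);bt=np.array([155/4+215,277/4+150])
k0=np.array([(618-400)/4+230,478/4+160]);k1=np.array([(605-400)/4+230,420/4+160])
print('blank0 tri',tri(S,b0,T,bt))
for z in(.025,.035,.045):
  B0,B1,K0,K1=[onz(S,p,z) for p in(b0,b1,k0,k1)];print(z,B0,B1,(B1-B0)@u,(K1-K0)@u,onz(T,bt,z))
print('base width',np.linalg.norm(onz(T,(232,224.5),.018)-onz(T,(272,232),.018)))
fl=onz(S,((470-400)/4+230,435/4+160),.01);fr=onz(S,((712-400)/4+230,425/4+160),.01);print('base front L R',fl,fr,np.linalg.norm(fl-fr))
```

```text
blank0 tri (array([0.5092, 0.1793, 0.0302]), np.float64(0.000687540661540976))
0.025 [0.5147 0.1771 0.025 ] [0.5464 0.1687 0.025 ] 0.032821426279584794 0.0332278312767625 [0.5098 0.1789 0.025 ]
0.035 [0.5045 0.1818 0.035 ] [0.5357 0.1735 0.035 ] 0.032247014314941334 0.032646306766464135 [0.5083 0.179  0.035 ]
0.045 [0.4944 0.1865 0.045 ] [0.525  0.1783 0.045 ] 0.03167260235029776 0.03206478225616576 [0.5068 0.1791 0.045 ]
base width 0.09862829449405267
base front L R [0.5023 0.2367 0.01  ] [0.4735 0.1388 0.01  ] 0.10206978161504017
```

```bash
python3 -c "
from station import r
print(r.finish_job())"
```

```text
the job is handed in; nothing more can be done
None
```

The job is handed in at about 37 s: the wheel shows a centred 7, the carriage was pushed against a hard stop, and the palm knob was pressed to its stop and let rise, with no sign of the bystanders moving. The carriage being fully home is not certain: the cameras show about 33 mm of travel instead of 40. The stop held against about 22 N, so I took it as home and assumed the carriage started about 7 mm in.

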